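# Pack the divided caddy from a stack and scattered jars

## Robot

A 7-joint arm with a two-finger parallel gripper is mounted at the origin on a cart in front of the work surface, level with it; the furniture and walls round the work are solid. World frame = base frame: x ahead of the robot, y to its left, z up, the work surface at z = 0. Lengths are in m, angles in rad, forces in N, time in s.
With the tool pointing down it reaches from about 0.4 to 0.75 m from the base axis. Payload 19.5 kg.
Tool frame: the origin (TCP) lies at the very end of the fingers, on their centre line; the grasp point (between the pads) lies ctrl.grip_point_offset behind it (ctrl.grip_point_offset is the distance from the TCP to the grasp point, in m); z points along the fingers, y is the line along which they close (so a half turn about z gives the same grasp; the last joint's range is limited). The gripper opens to 85 mm and grips with 20 to 120 N. Pads are 22 mm wide; open, the fingers measure 114 mm over their backs; the gripper's body (76 mm by 85 mm) begins 54 mm behind the grasp point. The pads swing forward as they close: fully open they stand 13 mm farther back than shut.
Start: joints at [1.084, 0.707, -0.028, 1.485, 0.022, 0.951, -0.075], TCP at [0.247, -0.519, 0.231] pointing down, gripper open.
Joint ranges: [-2.71, 2.71], [-0.32, 2.16], [-1.57, 1.52], [0, 2.45], [-1.46, 4.6], [0, 2.02], [-2.83, 2.83]. Speed limits (rad/s): [1.89, 1.89, 2.57, 2.57, 3.01, 3.01, 3.01].

## Interface

Orientations are given as a unit quaternion [w, x, y, z].
In Python, from bench import ctrl gives the robot as it stands.
- The arm moves only by the tool arm_command, never from a script. Its argument "increments" is a list of rows, each an object with "claw": the opening in per cent of the stroke, from 0 (shut) to 100 (fully open); "slide": the shift along the tool's x, y, z in m, a list of three; "rot": the turn, a rotation vector about the tool's x, y, z in rad, a list of three. A call has exactly 10 rows; each row is the pose to reach, as a shift and turn from the pose commanded when the call began, along the tool's axes at that moment; what a row does not reach only later rows make up. A row lasts 1/12 s, in which the tool goes at most 41.7 mm and 7.16 degrees, less where a joint would pass 70% of its speed; a pose out of reach is approached as far as the arm can. A call with a gripper value outside its range is refused whole. The fingers move at their own pace and stop on an object; "newtons" is the grip in N (left out, the last holds). Time passes only in rows, so rows that repeat a pose let the fingers close, or fill a call up. It gives the time, the measured TCP pose, the force, the opening and the grip force at its end, in the units of the state.
- ctrl.sense(): the state, without advancing time (a new reading comes with each control period).
- ctrl.get_image(name): name is "scene" or "top"; returns (picture, depth): 480x640x3 uint8, blue, green, red; 480x640 float32, m along the optical axis (not along the pixel's ray), 0 where there is no reading.
- ctrl.get_calibration(name): a dict with "mtx" (3x3 intrinsics, pixels), "dist_coeffs" ([k1, k2, p1, p2, k3] as OpenCV has them; the pictures are not rectified), "R" (3x3) and "t" (3): a world point X has camera coordinates R X + t. Camera axes: x right, y down, z forward; pixel columns grow to the right and rows downward; lengths in m; the calibration is good to about 2 mm. A picture is of the moment at which its call begins. get_calibration takes no time and is no camera call.
- ctrl.job_done(): hands the job in; it is judged then, once.
The state is a dict: "t": time; "joints": joint angles; "qd": joint speeds; "effort": joint torques, N m; "ee_pos": TCP position; "tool_rot": TCP orientation; "ft_force": force on the tool from outside, world axes, zero at the start; "ft_torque": the same for the moment, N m; "width": opening from 0.0 (shut) to 1.0 (fully open); "grip_force": force on a finger pad.
Only numpy, scipy, OpenCV 4.12 (cv2) and the standard library are available. Lean on these libraries where they do the work, as an engineer would, in place of code of your own. Each camera call takes 0.05 s, during which the arm holds its last target. There are 200 camera calls.

## Task

Pack the wooden divided caddy. First lift the small lidded box off the long steel box and set it on the middle of the chopping board, put the long box into the caddy's long bay, and then stack the small box back on top of the long box, centred. Stand the wide squat jar upright in the wide cell and the taller sauce bottle upright in the narrow cell; leave the slim spice jar, the shorter sauce bottle and the mug where they stand.

Things in the scene. Friction and masses are not known exactly. Their poses are not given: they have to be found in the camera images.
- caddy: Low wooden divided caddy, fixed, 158 x 140 mm, all walls 16 mm high, floor 4 mm thick. Origin: centre of underside, z up. Open compartments, centre (x, y) in its frame and clear size x by y, mm: long bay (-36, 0), 76 x 130; wide cell (+40, +31), 68 x 68; narrow cell (+40, -36), 68 x 58. The long bay faces the robot (yaw within 0.25 rad of 0); its length runs along y.
- board: White plastic chopping board lying flat, fixed, 120 (its x) x 165 (its y) x 11 mm thick, top flat enough to set a box on. Origin: centre of its underside; z up.
- long_box: Long steel food box with a flat grey lid, 112 (its x) x 60 (its y) x 46 mm high, plain straight sides, white clips at its ends add 2 mm to each; about 0.2 kg, loose. Origin: centre of its underside; z up. At the start it stands on the worktop and carries the small box on its lid. Grasp it across its 60 mm width, on the upper half.
- small_box: Small pale plastic food box with a fixed white lid, 69 (its x) x 59 (its y) x 46 mm high; lid rim: the top 9 mm, 60 mm wide across y; just below it 56 mm wide; about 0.1 kg, loose. Origin: centre of underside (its foot stands 2 mm higher than the origin), z up. At the start it lies on the long box, roughly in line with it. Grasp it across its y, at the lid.
- wide_jar: Wide squat glass jar with a dark screw lid, upright, round, 51 mm across the lid and 48 mm across the body, 85 mm high; about 0.2 kg, loose. Origin: centre of its underside; z up. Belongs in the caddy's wide cell.
- tall_bottle: The taller, slender sauce bottle (pale, with a narrow neck and cap), upright, round, 27 mm across and solid to the grip up to 117 mm height (its shoulder only looks slimmer), cap 18 mm across, 138 mm high in all; about 0.16 kg, loose. Origin: centre of its underside; z up. Belongs in the caddy's narrow cell.
- slim_jar: Slim spice jar with a dark lid, upright, round, 41 mm across, 105 mm high, loose. Origin: centre of its underside. Looks like the wide jar but is slimmer and taller; it stays where it is.
- short_bottle: The shorter sauce bottle (brown), upright, round, 27 mm across, 108 mm high, loose. Origin: centre of its underside. Same shape as the taller bottle but 30 mm shorter; it stays where it is.
- mug: Stoneware mug on the front of the stove, 85 mm across, 115 mm with its handle, 81 mm high, loose. Origin: centre of its underside. It stays where it is.
Things that resemble listed ones, but are neither listed nor needed, are in the scene too. What is shaped like the small_box but purple is not meant.

How it is judged:
By the outcome, as a careful person would: the job done as asked, in the order asked, and still so for the second after the job is handed in, with the robot touching nothing.
It also fails if it takes over 120 s, if anything falls off the work surface, if the arm or the gripper's body presses on something with over 40 N, if the wrist force passes 120 N, or if a joint passes its speed limit or range.

## Working session

There is one attempt and no reset: what is moved stays moved. The work goes in short steps, Python scripts to look and compute and a tool call to move; the robot and the scene stay as the last step left them, time stands still between calls to the robot, and variables do not carry over. Pictures are saved under pics/ and viewed, at most 14 in all, crops included, and the job is handed in when it is done.

Besides the shell and the picture viewer there is one more tool, called as name([rows], argument=value, ...), one row to a line, values as JSON. arm_command: Moves the arm, as the interface text tells. Its arguments: {"type":"object","properties":{"increments":{"type":"array"},"newtons":{"type":"number"}},"required":["increments"]}

```bash
ls; mkdir -p pics
python3 - <<'E'
from bench import ctrl
import cv2,numpy as np
print(ctrl.sense(), ctrl.grip_point_offset)
for n in("scene","top"):
    p,d=ctrl.get_image(n); cv2.imwrite(f"pics/{n}0.png",p); np.save(f"pics/{n}0.npy",d); c=ctrl.get_calibration(n);print(c)
E
```

```text
pics
{'t': 0.0, 'joints': array([ 1.08432878,  0.7070696 , -0.02762535,  1.48497447,  0.02202547,
        0.95090622, -0.07546308]), 'qd': array([ 0.00036058, -0.00135578, -0.00037869,  0.00030191,  0.0006844 ,
        0.00047026, -0.00015786]), 'effort': array([ 6.34017797e-04, -8.83205724e+01,  1.23487048e+00, -2.36172026e+01,
        1.69048458e-02,  6.37864883e-03,  9.10611362e-06]), 'ee_pos': array([ 0.24728113, -0.51883144,  0.23085235]), 'tool_rot': array([-5.08312331e-04,  9.75367962e-01,  2.20583454e-01, -1.39909100e-04]), 'ft_force': array([-0.33104622,  0.34496485,  0.34788278]), 'ft_torque': array([-0.0264113 ,  0.0035602 , -0.00701289]), 'grip_force': 0.0, 'width': 0.998458399063138} 0.0187
{'mtx': array([[521.17353091,   0.        , 317.0526358 ],
       [  0.        , 521.17353091, 249.24183824],
       [  0.        ,   0.        ,   1.        ]]), 'dist_coeffs': array([-0.00944392,  0.        ,  0.        ,  0.        ,  0.        ]), 'R': array([[-0.84825446, -0.52957013, -0.00445388],
       [-0.35937526,  0.58177645, -0.72964758],
       [ 0.38899073, -0.6173262 , -0.68380887]]), 't': array([0.35740299, 0.29494048, 0.91674415])}
{'mtx': array([[502.97476197,   0.        , 319.72290313],
       [  0.        , 502.97476197, 242.813438  ],
       [  0.        ,   0.        ,   1.        ]]), 'dist_coeffs': array([-0.04536641,  0.        ,  0.        ,  0.        ,  0.        ]), 'R': array([[ 2.85597464e-04, -9.99968572e-01,  7.92295146e-03],
       [-9.85362791e-01, -1.63203551e-03, -1.70462625e-01],
       [ 1.70470198e-01, -7.75829787e-03, -9.85332289e-01]]), 't': array([-0.10280522,  0.49675182,  1.08908844])}
```

View pics/scene0.png

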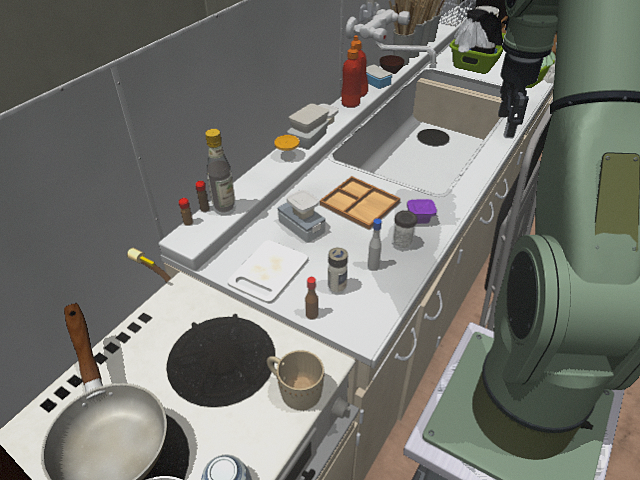

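View pics/top0.png

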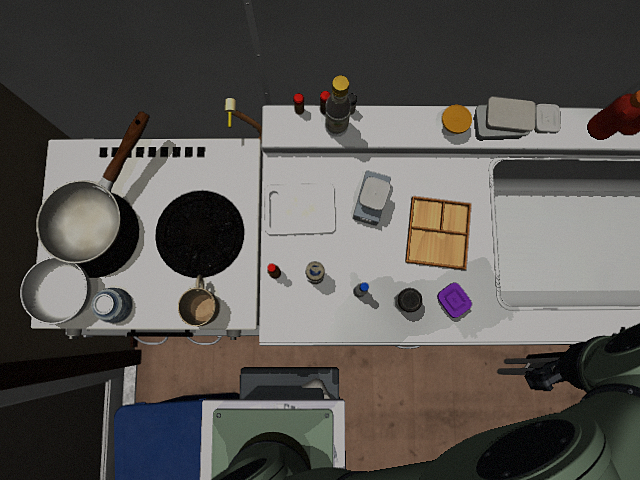

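The top view shows: long and small boxes at (373,196), caddy (438,233), board (300,209), wide-lidded jar (409,299), blue-capped bottle (362,289), slim jar (315,271), brown bottle (273,270) and the purple box (455,300), which isn't wanted. Next I'll enlarge the crops.

```bash
cat > h.py <<'E'
from bench import ctrl
import cv2,numpy as np
from scipy.spatial.transform import Rotation as Ro
C={n:ctrl.get_calibration(n) for n in("scene","top")}
def ray(n,uv):
    c=C[n]; p=cv2.undistortPoints(np.array([[uv]],float),c["mtx"],c["dist_coeffs"])[0,0]
    return c["R"].T@np.array([*p,1]), -c["R"].T@c["t"]
def at_z(n,uv,z):
    r,o=ray(n,uv); return o+r*(z-o[2])/r[2]
def cloud(n,d):
    c=C[n]; v,u=np.mgrid[:480,:640]
    p=cv2.undistortPoints(np.stack([u.ravel(),v.ravel()],1).astype(float)[:,None],c["mtx"],c["dist_coeffs"])[:,0]
    X=np.c_[p,np.ones(len(p))]*d.ravel()[:,None]
    return ((X-c["t"])@c["R"]).reshape(480,640,3)
def crop(p,x0,y0,x1,y1,s,f): cv2.imwrite(f,cv2.resize(p[y0:y1,x0:x1],None,fx=s,fy=s,interpolation=cv2.INTER_CUBIC))
E
python3 - <<'E'
from h import *
p=cv2.imread("pics/top0.png"); crop(p,258,150,478,330,3.6,"pics/topc.png")
q=cv2.imread("pics/scene0.png"); crop(q,220,170,450,330,3.45,"pics/scenec.png")
W=cloud("top",np.load("pics/top0.npy"))
def box(u0,v0,u1,v1,z0,z1):
    P=W[v0:v1,u0:u1].reshape(-1,3);P=P[(P[:,2]>z0)&(P[:,2]<z1)]
    r=cv2.minAreaRect((P[:,:2]*1000).astype(np.float32)); return len(P),np.round(P.mean(0)*1000,1),np.round(r[0],1),np.round(r[1],1),r[2]
print("surface",np.median(W[310:330,280:340,2]))
for n,a in dict(board=(255,175,345,245,.006,.02),small=(345,160,400,225,.082,.1),longtop=(345,160,400,230,.035,.055),caddy=(400,185,480,280,.010,.022),wide=(390,280,430,320,.078,.09),tall=(345,275,380,305,.128,.145),slim=(300,255,332,290,.095,.112),short=(262,258,285,285,.1,.112),purple=(432,278,478,325,.03,.06),tallbody=(345,275,380,305,.03,.12)).items(): print(n,box(*a))
E
```

```text
surface -0.0008812176509145563
board (2719, array([585.2, -60.8,   9.2]), array([582.1, -54.6]), array([146.7, 164.8]), 2.1613011360168457)
small (726, array([ 600.4, -221.9,   87.3]), array([ 601.6, -222.1]), array([57.9, 69.5]), 70.9449234008789)
longtop (532, array([ 596.2, -215.7,   44.6]), array([ 606.7, -221.9]), array([ 60.2, 116.5]), 73.83824920654297)
caddy (755, array([ 531.4, -381.3,   14.4]), array([ 529.1, -380. ]), array([142.3, 159.7]), 82.9297866821289)
wide (455, array([ 367.7, -294.4,   83.8]), array([ 367.6, -294.2]), array([49.6, 49.2]), 88.4593276977539)
tall (62, array([ 391.3, -191.4,  136.5]), array([ 391.4, -191.6]), array([16.2, 16.7]), 61.638790130615234)
slim (286, array([427.6, -90.8, 103.9]), array([427.7, -91.1]), array([39. , 39.5]), 43.671539306640625)
short (55, array([434.2,   1. , 106.5]), array([434.6,   1.3]), array([16.6, 14.8]), 44.65235900878906)
purple (788, array([ 369.3, -401.5,   40.8]), array([ 370. , -402.8]), array([68.9, 60.1]), 34.641414642333984)
tallbody (92, array([ 387. , -186.8,   72.5]), array([ 389.3, -189.3]), array([26.5, 20.6]), 44.97663116455078)
```

View pics/topc.png

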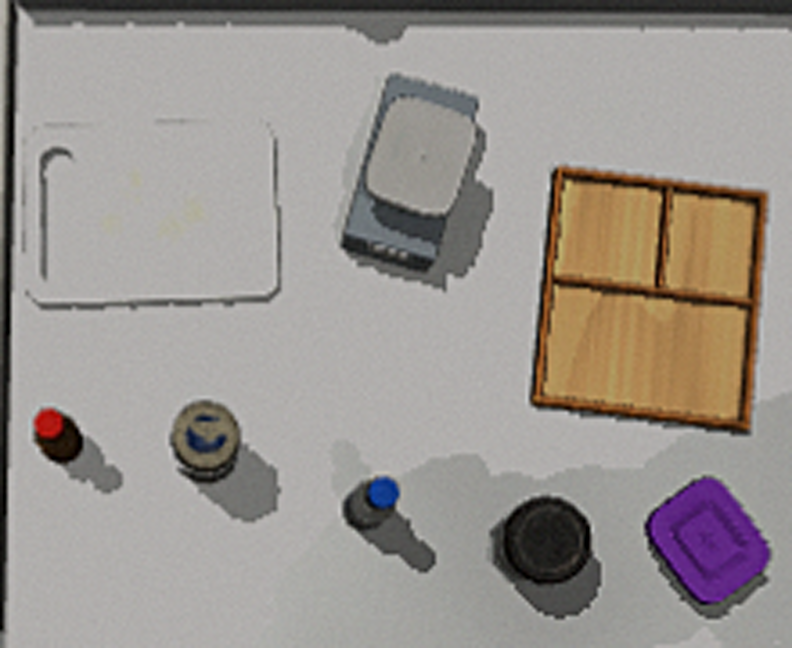

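View pics/scenec.png

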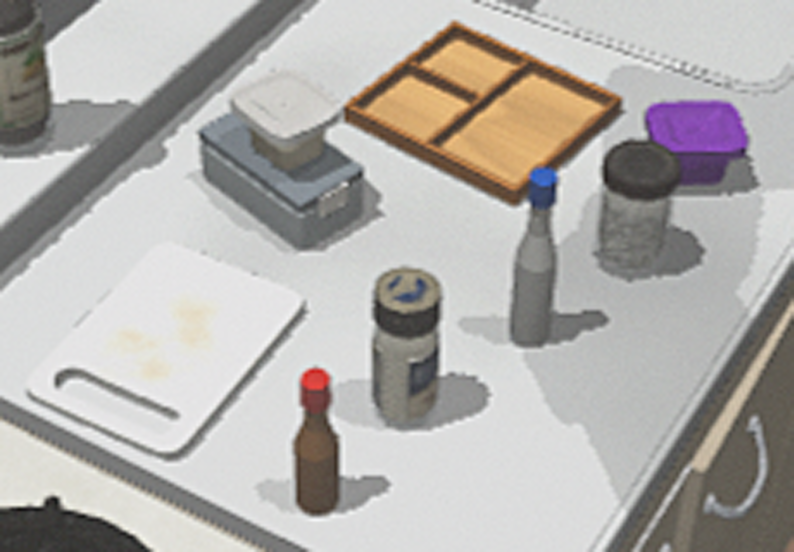

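The top crop shows the boxes at (425,155) and (410,170), the caddy at (650,300) and the board at (152,210). These are the lookalikes, with the pick for each:
- **Dark-lid jars:** (547,538) is 50 mm wide and 84 mm high, so it is the wide jar. (205,437) is 39 mm wide and 104 mm high, so it is the slim jar.
- **Bottles:** the pale blue-capped one at (382,492) has its top at 137 mm, so it is the tall one. The brown one at (50,425) has its top at 107 mm, so it is the short one.
- **Small box:** it is the pale one on the steel box, not the purple one.

Now I'll cross-check the positions with the scene camera.

Run:
```python
from h import *
W=cloud("scene",np.load("pics/scene0.npy")).reshape(-1,3)
T=cloud("top",np.load("pics/top0.npy")).reshape(-1,3)
def rect(P,c,r,z0,z1):
    P=P[(P[:,2]>z0)&(P[:,2]<z1)&(np.hypot(*(P[:,:2]-c).T)<r)]
    q=cv2.minAreaRect((P[:,:2]*1000).astype(np.float32)); return len(P),np.round(q[0],1),np.round(q[1],1),round(q[2],1),np.round(np.percentile(P[:,2],[5,50,95])*1000,1)
for n,a in dict(board=((.582,-.055),.12,.008,.014),small=((.601,-.222),.06,.08,.1),long=((.606,-.222),.08,.038,.052),caddy=((.529,-.38),.12,.010,.022),wide=((.3676,-.2943),.04,.078,.09),tall=((.3914,-.1915),.03,.128,.145)).items():
    print(n,rect(W,*a),rect(T,*a))
c=[at_z("top",(258+u/3.6,150+v/3.6),.011) for u,v in((25,120),(275,120),(280,300),(30,303))]
print(np.round(c,4),np.mean(c,0))
```

```text
board (2219, array([585.7, -56.4]), array([122. , 167.9]), 2.0, array([ 8.3, 10.3, 12.8])) (1863, array([585.2, -54.6]), array([119.9, 164.4]), 2.2, array([ 8.2,  9.8, 12.7]))
small (495, array([ 601.3, -224.4]), array([59.9, 71.2]), 68.6, array([82.9, 88.6, 92.3])) (761, array([ 601.6, -222.1]), array([57.9, 69.5]), 70.9, array([82.1, 87.2, 91.6]))
long (540, array([ 606.6, -223.8]), array([ 62.5, 117.3]), 74.0, array([40.4, 46.2, 49.4])) (529, array([ 606.7, -221.9]), array([ 60.2, 116.5]), 73.8, array([40.9, 44.6, 48.6]))
caddy (685, array([ 529.2, -382.6]), array([146.6, 163.5]), 82.7, array([10.6, 15. , 18.9])) (755, array([ 529.1, -380. ]), array([142.3, 159.7]), 82.9, array([10.9, 14.3, 18.2]))
wide (304, array([ 367.2, -296.9]), array([53.4, 50.9]), 83.7, array([80.1, 85.2, 87.9])) (455, array([ 367.6, -294.2]), array([49.6, 49.2]), 88.5, array([80.2, 83.9, 87. ]))
tall (60, array([ 391. , -192.1]), array([15.2, 18.2]), 33.3, array([129.8, 137.4, 140.1])) (62, array([ 391.4, -191.6]), array([16.2, 16.7]), 61.6, array([132.6, 136.7, 141. ]))
[[ 0.6449  0.027   0.011 ]
 [ 0.6453 -0.1372  0.011 ]
 [ 0.5248 -0.1399  0.011 ]
 [ 0.5226  0.0214  0.011 ]] [ 0.58439851 -0.0571833   0.011     ]
```

```bash
cat >> h.py <<'E'
def go(x,y,z,deg,src=None):
    """slide (tool axes) and rot from the present pose to tool-down pose with tool x at heading deg"""
    s=ctrl.sense(); p,q=(s["ee_pos"],s["tool_rot"]) if src is None else src
    R0=Ro.from_quat([*q[1:],q[0]]); a=np.radians(deg)
    R1=Ro.from_matrix(np.array([[np.cos(a),np.sin(a),0],[np.sin(a),-np.cos(a),0],[0,0,-1]]))
    print("slide",np.round(R0.inv().apply(np.array([x,y,z])-p),4),"rot",np.round((R0.inv()*R1).as_rotvec(),4))
    return np.array([x,y,z]),R1.as_quat()[[3,0,1,2]]
def st():
    s=ctrl.sense();q=s["tool_rot"];R=Ro.from_quat([*q[1:],q[0]]).as_matrix()
    print("t",round(s["t"],2),"p",np.round(s["ee_pos"],4),"psi",round(np.degrees(np.arctan2(R[1,0],R[0,0])),1),"w",round(s["width"],3),"g",s["grip_force"],"f",np.round(s["ft_force"],1),"j",np.round(s["joints"],2))
E
python3 - <<'E'
from h import *
st(); go(.6015,-.2232,.20,-20.2)
E
```

```text
t 0.1 p [ 0.2473 -0.5189  0.2309] psi 25.5 w 0.997 g 0.0 f [ 0.8 -0.4 -0.3] j [ 1.08  0.71 -0.03  1.48  0.02  0.95 -0.08]
slide [ 0.4469 -0.1145  0.031 ] rot [-9.000e-04  4.000e-04  7.974e-01]
```

arm_command([
  {"claw":100,"slide":[0.04,-0.01,0],"rot":[0,0,0.08]},
  {"claw":100,"slide":[0.08,-0.02,0],"rot":[0,0,0.16]},
  {"claw":100,"slide":[0.12,-0.03,0],"rot":[0,0,0.24]},
  {"claw":100,"slide":[0.16,-0.041,0],"rot":[0,0,0.32]},
  {"claw":100,"slide":[0.2,-0.051,0],"rot":[0,0,0.4]},
  {"claw":100,"slide":[0.24,-0.061,0],"rot":[0,0,0.48]},
  {"claw":100,"slide":[0.28,-0.072,0],"rot":[0,0,0.56]},
  {"claw":100,"slide":[0.32,-0.082,0],"rot":[0,0,0.64]},
  {"claw":100,"slide":[0.36,-0.092,0],"rot":[0,0,0.72]},
  {"claw":100,"slide":[0.39,-0.1,0],"rot":[0,0,0.797]},
])

```text
t: 0.93
ee_pos: [0.5588, -0.2577, 0.2309]
tool_rot: [-0.001, 0.984, -0.176, -0.0]
ft_force: [-0.4, -0.5, -0.0]
width: 0.999
grip_force: 0.0
```

Run:
```python
from h import *
st(); go(.6015,-.2232,.13,-20.2)
```

```text
t 0.93 p [ 0.5588 -0.2577  0.2309] psi -20.3 w 0.999 g 0.0 f [-0.4 -0.5 -0. ] j [ 0.26  0.79  0.28  1.33 -0.23  1.05 -1.36]
slide [ 0.0281 -0.0471  0.101 ] rot [-0.0011  0.0003 -0.0011]
```

arm_command([
  {"claw":100,"slide":[0.015,-0.024,0.02],"rot":[0,0,0]},
  {"claw":100,"slide":[0.028,-0.047,0.05],"rot":[0,0,0]},
  {"claw":100,"slide":[0.028,-0.047,0.08],"rot":[0,0,0]},
  {"claw":100,"slide":[0.028,-0.047,0.101],"rot":[0,0,0]},
  {"claw":100,"slide":[0.028,-0.047,0.101],"rot":[0,0,0]},
  {"claw":100,"slide":[0.028,-0.047,0.101],"rot":[0,0,0]},
  {"claw":100,"slide":[0.028,-0.047,0.101],"rot":[0,0,0]},
  {"claw":100,"slide":[0.028,-0.047,0.101],"rot":[0,0,0]},
  {"claw":100,"slide":[0.028,-0.047,0.101],"rot":[0,0,0]},
  {"claw":100,"slide":[0.028,-0.047,0.101],"rot":[0,0,0]},
])

```text
t: 1.77
ee_pos: [0.5992, -0.2267, 0.1312]
tool_rot: [0.0, 0.985, -0.175, 0.001]
ft_force: [1.0, 1.0, -0.8]
width: 1.0
grip_force: 0.0
```

Run:
```python
from h import *
st(); go(.6015,-.2232,.061,-20.2)
```

```text
t 1.77 p [ 0.5992 -0.2267  0.1312] psi -20.2 w 1.0 g 0.0 f [ 1.   1.  -0.8] j [ 0.2   0.94  0.25  1.34 -0.27  0.89 -1.4 ]
slide [ 0.0009 -0.004   0.0702] rot [-0.0002 -0.0012  0.0002]
```

arm_command([
  {"claw":100,"slide":[0.001,-0.004,0.025],"rot":[0,0,0]},
  {"claw":100,"slide":[0.001,-0.004,0.05],"rot":[0,0,0]},
  {"claw":100,"slide":[0.001,-0.004,0.07],"rot":[0,0,0]},
  {"claw":100,"slide":[0.001,-0.004,0.07],"rot":[0,0,0]},
  {"claw":100,"slide":[0.001,-0.004,0.07],"rot":[0,0,0]},
  {"claw":60,"slide":[0.001,-0.004,0.07],"rot":[0,0,0]},
  {"claw":60,"slide":[0.001,-0.004,0.07],"rot":[0,0,0]},
  {"claw":60,"slide":[0.001,-0.004,0.07],"rot":[0,0,0]},
  {"claw":60,"slide":[0.001,-0.004,0.07],"rot":[0,0,0]},
  {"claw":60,"slide":[0.001,-0.004,0.07],"rot":[0,0,0]},
], newtons=35)

```text
t: 2.6
ee_pos: [0.6021, -0.2233, 0.0621]
tool_rot: [0.0, 0.985, -0.175, 0.001]
ft_force: [-1.3, 1.3, 10.7]
width: 0.668
grip_force: 35.2
```

Run:
```python
from h import *
st()
p,d=ctrl.get_image("scene"); crop(p,250,120,420,250,4.5,"pics/a.png")
```

```text
t 2.6 p [ 0.6021 -0.2233  0.0621] psi -20.2 w 0.668 g 35.17198657616973 f [-1.3  1.3 10.7] j [ 0.21  1.04  0.23  1.38 -0.29  0.75 -1.39]
```

View pics/a.png

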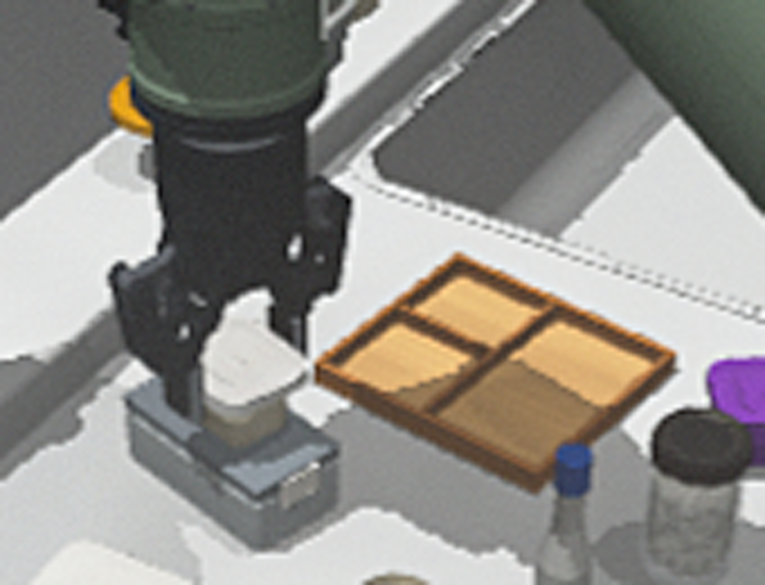

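The picture shows the gripper's fingers either side of the small box at (250,370), holding it under the lid rim at 57 mm. I'll lift gently.

arm_command([
  {"claw":60,"slide":[0,0,-0.003],"rot":[0,0,0]},
  {"claw":60,"slide":[0,0,-0.008],"rot":[0,0,0]},
  {"claw":60,"slide":[0,0,-0.015],"rot":[0,0,0]},
  {"claw":60,"slide":[0,0,-0.025],"rot":[0,0,0]},
  {"claw":60,"slide":[0,0,-0.04],"rot":[0,0,0]},
  {"claw":60,"slide":[0,0,-0.055],"rot":[0,0,0]},
  {"claw":60,"slide":[0,0,-0.065],"rot":[0,0,0]},
  {"claw":60,"slide":[0,0,-0.07],"rot":[0,0,0]},
  {"claw":60,"slide":[0,0,-0.07],"rot":[0,0,0]},
  {"claw":60,"slide":[0,0,-0.07],"rot":[0,0,0]},
])

```text
t: 3.48
ee_pos: [0.6012, -0.223, 0.1301]
tool_rot: [-0.0, 0.985, -0.175, -0.0]
ft_force: [0.0, 0.4, -2.1]
width: 0.664
grip_force: 37.7
```

Run:
```python
from h import *
st(); go(.5855,-.0556,.132,-20.2); go(.5855,-.0556,.132,2)
p,d=ctrl.get_image("scene"); crop(p,250,120,420,250,4.5,"pics/b.png")
```

```text
t 3.48 p [ 0.6012 -0.223   0.1301] psi -20.2 w 0.664 g 37.654675003141165 f [ 0.   0.4 -2.1] j [ 0.2   0.95  0.25  1.34 -0.27  0.89 -1.41]
slide [-0.0724 -0.1517 -0.0019] rot [-0.0002  0.0003  0.0004]
slide [-0.0724 -0.1517 -0.0019] rot [-2.000e-04  2.000e-04 -3.871e-01]
```

View pics/b.png

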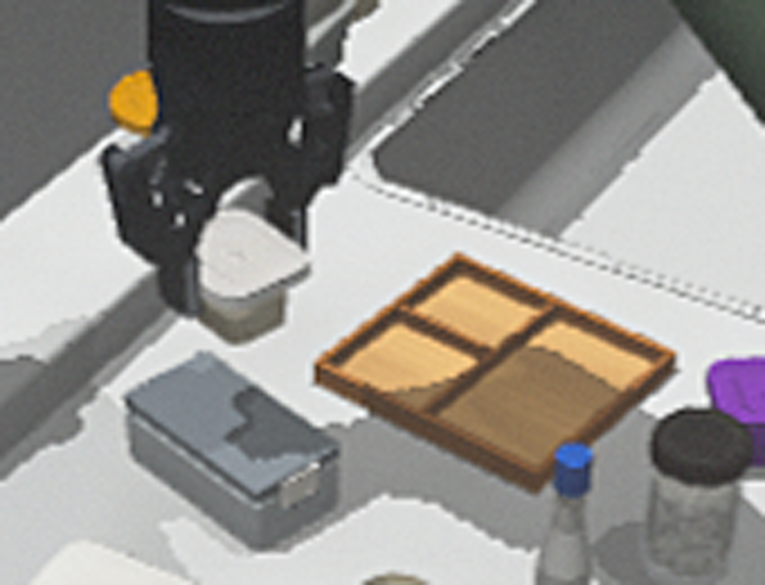

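The small box hangs level in the gripper at (245,270) and the long box stayed put. I'll carry the small box to the board.

arm_command([
  {"claw":60,"slide":[-0.004,-0.008,0],"rot":[0,0,-0.02]},
  {"claw":60,"slide":[-0.012,-0.025,0],"rot":[0,0,-0.06]},
  {"claw":60,"slide":[-0.022,-0.046,0],"rot":[0,0,-0.12]},
  {"claw":60,"slide":[-0.034,-0.071,0],"rot":[0,0,-0.18]},
  {"claw":60,"slide":[-0.046,-0.096,0],"rot":[0,0,-0.24]},
  {"claw":60,"slide":[-0.056,-0.118,0],"rot":[0,0,-0.3]},
  {"claw":60,"slide":[-0.064,-0.134,0.004],"rot":[0,0,-0.345]},
  {"claw":60,"slide":[-0.07,-0.146,0.015],"rot":[0,0,-0.375]},
  {"claw":60,"slide":[-0.0724,-0.1517,0.03],"rot":[0,0,-0.387]},
  {"claw":60,"slide":[-0.0724,-0.1517,0.04],"rot":[0,0,-0.387]},
])

```text
t: 4.37
ee_pos: [0.585, -0.0532, 0.0889]
tool_rot: [-0.001, 1.0, 0.019, -0.001]
ft_force: [-0.6, -0.3, -1.5]
width: 0.663
grip_force: 37.7
```

Run:
```python
from h import *
st(); go(.5855,-.0556,.0275,2)
```

```text
t 4.37 p [ 0.585  -0.0532  0.0889] psi 2.2 w 0.663 g 37.674743346869946 f [-0.6 -0.3 -1.5] j [-0.04  0.92  0.15  1.59 -0.21  0.65 -1.31]
slide [0.0005 0.0025 0.0614] rot [-0.0014  0.0013  0.004 ]
```

arm_command([
  {"claw":60,"slide":[0,0,0.01],"rot":[0,0,0]},
  {"claw":60,"slide":[0,0,0.025],"rot":[0,0,0]},
  {"claw":60,"slide":[0,0,0.04],"rot":[0,0,0]},
  {"claw":60,"slide":[0,0,0.05],"rot":[0,0,0]},
  {"claw":60,"slide":[0,0,0.055],"rot":[0,0,0]},
  {"claw":60,"slide":[0,0,0.058],"rot":[0,0,0]},
  {"claw":60,"slide":[0,0,0.06],"rot":[0,0,0]},
  {"claw":60,"slide":[0,0,0.06],"rot":[0,0,0]},
  {"claw":60,"slide":[0,0,0.06],"rot":[0,0,0]},
  {"claw":60,"slide":[0,0,0.06],"rot":[0,0,0]},
])

```text
t: 5.2
ee_pos: [0.5859, -0.0558, 0.0308]
tool_rot: [0.0, 1.0, 0.017, 0.0]
ft_force: [1.0, 1.2, -1.0]
width: 0.668
grip_force: 37.7
```

Not in contact yet, so I'll lower it another 4 mm and release.

arm_command([
  {"claw":60,"slide":[0,0,0.002],"rot":[0,0,0]},
  {"claw":60,"slide":[0,0,0.0035],"rot":[0,0,0]},
  {"claw":60,"slide":[0,0,0.0035],"rot":[0,0,0]},
  {"claw":70,"slide":[0,0,0.0035],"rot":[0,0,0]},
  {"claw":75,"slide":[0,0,0.0035],"rot":[0,0,0]},
  {"claw":80,"slide":[0,0,0.0035],"rot":[0,0,0]},
  {"claw":90,"slide":[0,0,0.0035],"rot":[0,0,0]},
  {"claw":100,"slide":[0,0,0.0035],"rot":[0,0,0]},
  {"claw":100,"slide":[0,0,0.0035],"rot":[0,0,0]},
  {"claw":100,"slide":[0,0,0.0035],"rot":[0,0,0]},
])

```text
t: 6.03
ee_pos: [0.5856, -0.0557, 0.0268]
tool_rot: [-0.0, 1.0, 0.017, -0.0]
ft_force: [0.7, 0.3, -0.7]
width: 1.0
grip_force: 0.0
```

arm_command([
  {"claw":100,"slide":[0,0,-0.01],"rot":[0,0,0]},
  {"claw":100,"slide":[0,0,-0.03],"rot":[0,0,0]},
  {"claw":100,"slide":[0,0,-0.06],"rot":[0,0,0]},
  {"claw":100,"slide":[0,0,-0.09],"rot":[0,0,0]},
  {"claw":100,"slide":[0,0.03,-0.1],"rot":[0,0,0.06]},
  {"claw":100,"slide":[0,0.06,-0.1],"rot":[0,0,0.12]},
  {"claw":100,"slide":[0,0.09,-0.1],"rot":[0,0,0.18]},
  {"claw":100,"slide":[0.01,0.12,-0.1],"rot":[0,0,0.24]},
  {"claw":100,"slide":[0.01,0.15,-0.1],"rot":[0,0,0.3]},
  {"claw":100,"slide":[0.015,0.16,-0.1],"rot":[0,0,0.315]},
])

```text
t: 6.87
ee_pos: [0.605, -0.2202, 0.1277]
tool_rot: [0.001, 0.99, -0.144, 0.0]
ft_force: [-0.7, -0.4, 0.1]
width: 1.0
grip_force: 0.0
```

Run:
```python
from h import *
st(); 
p,d=ctrl.get_image("top"); cv2.imwrite("pics/top1.png",p); np.save("pics/top1.npy",d)
p,d2=ctrl.get_image("scene"); cv2.imwrite("pics/scene1.png",p)
for n,dd in(("top",d),("scene",d2)):
  P=cloud(n,dd).reshape(-1,3)
  for c,r,z0,z1 in(((.5855,-.0556),.06,.045,.065),((.6066,-.2228),.08,.038,.052)):
    Q=P[(P[:,2]>z0)&(P[:,2]<z1)&(np.hypot(*(P[:,:2]-c).T)<r)]
    q=cv2.minAreaRect((Q[:,:2]*1000).astype(np.float32)); print(n,len(Q),np.round(q,1) if 0 else q, np.median(Q[:,2]))
crop(p,220,150,420,300,4,"pics/c.png")
```

```text
t 6.87 p [ 0.605  -0.2202  0.1277] psi -16.5 w 1.0 g 0.0 f [-0.7 -0.4  0.1] j [ 0.19  0.95  0.24  1.33 -0.25  0.89 -1.36]
top 0 ((0.0, 0.0), (0.0, 0.0), 0.0) nan
top 0 ((0.0, 0.0), (0.0, 0.0), 0.0) nan
scene 625 ((586.2353515625, -55.276397705078125), (62.39894485473633, 71.46190643310547), 88.67815399169922) 0.053010935967202195
scene 826 ((606.5449829101562, -224.10342407226562), (62.49891662597656, 119.10397338867188), 73.61439514160156) 0.04626561161833688
  return _methods._mean(a, axis=axis, dtype=dtype,
  ret = ret.dtype.type(ret / rcount)
```

View pics/c.png

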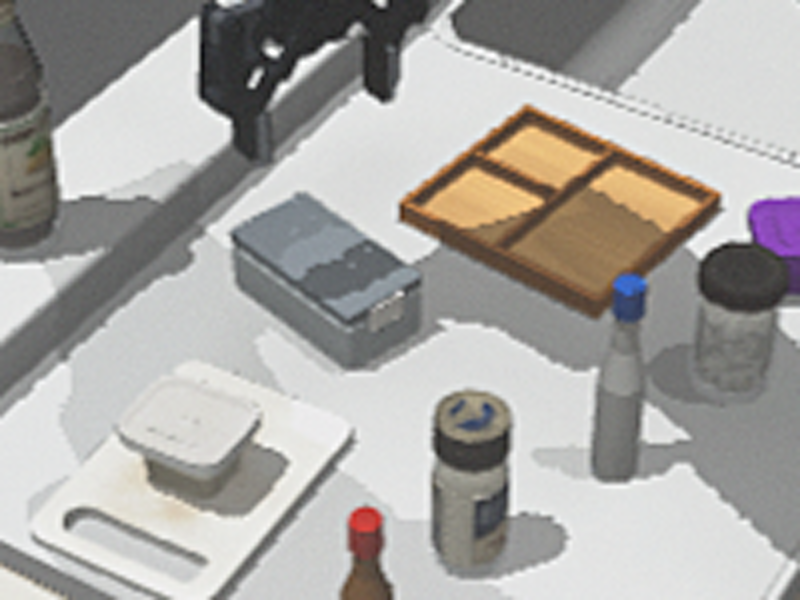

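The small box sits level on the board at (190,430), and the long box is clear at (330,280). I'll grasp the long box.

Run:
```python
from h import *
st(); go(.6066,-.2230,.017,-16.2)
```

```text
t 6.97 p [ 0.606  -0.2176  0.1273] psi -16.2 w 1.001 g 0.0 f [-1.2 -0.1 -0.2] j [ 0.19  0.95  0.24  1.33 -0.25  0.89 -1.36]
slide [0.0021 0.0049 0.1103] rot [ 0.001  -0.0005 -0.0008]
```

arm_command([
  {"claw":100,"slide":[0.002,0.005,0.01],"rot":[0,0,0]},
  {"claw":100,"slide":[0.002,0.005,0.03],"rot":[0,0,0]},
  {"claw":100,"slide":[0.002,0.005,0.045],"rot":[0,0,0]},
  {"claw":100,"slide":[0.002,0.005,0.05],"rot":[0,0,0]},
  {"claw":100,"slide":[0.002,0.005,0.055],"rot":[0,0,0]},
  {"claw":100,"slide":[0.002,0.005,0.055],"rot":[0,0,0]},
  {"claw":100,"slide":[0.002,0.005,0.055],"rot":[0,0,0]},
  {"claw":100,"slide":[0.002,0.005,0.055],"rot":[0,0,0]},
  {"claw":100,"slide":[0.002,0.005,0.055],"rot":[0,0,0]},
  {"claw":100,"slide":[0.002,0.005,0.055],"rot":[0,0,0]},
])

```text
t: 7.8
ee_pos: [0.6069, -0.2205, 0.0723]
tool_rot: [0.0, 0.99, -0.14, 0.0]
ft_force: [0.2, 0.2, 1.0]
width: 1.004
grip_force: 0.0
```

Run:
```python
from h import *
st(); go(.6066,-.2230,.017,-16.2)
```

```text
t 7.8 p [ 0.6069 -0.2205  0.0723] psi -16.1 w 1.004 g 0.0 f [0.2 0.2 1. ] j [ 0.2   1.03  0.22  1.36 -0.26  0.78 -1.34]
slide [0.0004 0.0025 0.0553] rot [-0.0001 -0.0006  0.0026]
```

arm_command([
  {"claw":100,"slide":[0,0.0025,0.01],"rot":[0,0,0]},
  {"claw":100,"slide":[0,0.0025,0.025],"rot":[0,0,0]},
  {"claw":100,"slide":[0,0.0025,0.04],"rot":[0,0,0]},
  {"claw":100,"slide":[0,0.0025,0.051],"rot":[0,0,0]},
  {"claw":100,"slide":[0,0.0025,0.055],"rot":[0,0,0]},
  {"claw":100,"slide":[0,0.0025,0.055],"rot":[0,0,0]},
  {"claw":100,"slide":[0,0.0025,0.055],"rot":[0,0,0]},
  {"claw":60,"slide":[0,0.0025,0.055],"rot":[0,0,0]},
  {"claw":60,"slide":[0,0.0025,0.055],"rot":[0,0,0]},
  {"claw":60,"slide":[0,0.0025,0.055],"rot":[0,0,0]},
], newtons=60)

```text
t: 8.63
ee_pos: [0.6064, -0.223, 0.0178]
tool_rot: [0.0, 0.99, -0.14, 0.001]
ft_force: [-0.4, -0.3, 7.4]
width: 0.688
grip_force: 65.5
```

arm_command([
  {"claw":60,"slide":[0,0,0],"rot":[0,0,0]},
  {"claw":60,"slide":[0,0,0],"rot":[0,0,0]},
  {"claw":60,"slide":[0,0,0],"rot":[0,0,0]},
  {"claw":60,"slide":[0,0,-0.003],"rot":[0,0,0]},
  {"claw":60,"slide":[0,0,-0.01],"rot":[0,0,0]},
  {"claw":60,"slide":[0,0,-0.02],"rot":[0,0,0]},
  {"claw":60,"slide":[0,0,-0.035],"rot":[0,0,0]},
  {"claw":60,"slide":[0,0,-0.05],"rot":[0,0,0]},
  {"claw":60,"slide":[0,0,-0.058],"rot":[0,0,0]},
  {"claw":60,"slide":[0,0,-0.06],"rot":[0,0,0]},
])

```text
t: 9.47
ee_pos: [0.6067, -0.2231, 0.0788]
tool_rot: [0.0, 0.99, -0.14, 0.001]
ft_force: [0.1, -0.1, -2.2]
width: 0.691
grip_force: 65.0
```

Run:
```python
from h import *
st()
c=np.array([.5292,-.3812]);a=np.radians(-7.2);R=np.array([[np.cos(a),-np.sin(a)],[np.sin(a),np.cos(a)]])
for n,q in dict(bay=(-.036,0),wide=(.04,.033),nar=(.04,-.039)).items(): print(n,np.round(c+R@q,4))
b=c+R@(-.036,0); go(*b,.077,82.8)
```

```text
t 9.47 p [ 0.6067 -0.2231  0.0788] psi -16.1 w 0.691 g 65.02985894680023 f [ 0.1 -0.1 -2.2] j [ 0.21  1.02  0.22  1.35 -0.26  0.8  -1.34]
bay [ 0.4935 -0.3767]
wide [ 0.573  -0.3535]
nar [ 0.564  -0.4249]
slide [-0.0663  0.1789  0.0017] rot [ 2.1000e-03 -1.7000e-03 -1.7253e+00]
```

arm_command([
  {"claw":60,"slide":[-0.002,0.006,0],"rot":[0,0,-0.05]},
  {"claw":60,"slide":[-0.007,0.018,0],"rot":[0,0,-0.14]},
  {"claw":60,"slide":[-0.012,0.032,0],"rot":[0,0,-0.25]},
  {"claw":60,"slide":[-0.017,0.047,0],"rot":[0,0,-0.36]},
  {"claw":60,"slide":[-0.023,0.062,0],"rot":[0,0,-0.47]},
  {"claw":60,"slide":[-0.028,0.077,0],"rot":[0,0,-0.58]},
  {"claw":60,"slide":[-0.034,0.092,0],"rot":[0,0,-0.69]},
  {"claw":60,"slide":[-0.04,0.107,0],"rot":[0,0,-0.8]},
  {"claw":60,"slide":[-0.045,0.122,0],"rot":[0,0,-0.9]},
  {"claw":60,"slide":[-0.05,0.136,0],"rot":[0,0,-1.0]},
])

```text
t: 10.3
ee_pos: [0.5196, -0.3404, 0.0764]
tool_rot: [-0.0, 0.935, 0.354, -0.0]
ft_force: [-0.0, -0.8, -2.6]
width: 0.692
grip_force: 65.0
```

Run:
```python
from h import *
st();go(.4935,-.3767,.077,82.8)
```

```text
t 10.3 p [ 0.5196 -0.3404  0.0764] psi 41.5 w 0.692 g 65.03640979528427 f [-0.  -0.8 -2.6] j [ 0.57  0.97 -0.09  1.45  0.11  0.72 -0.41]
slide [-0.0436  0.0099 -0.0006] rot [-6.000e-04  0.000e+00 -7.205e-01]
```

arm_command([
  {"claw":60,"slide":[-0.008,0.002,0],"rot":[0,0,-0.1]},
  {"claw":60,"slide":[-0.016,0.004,0],"rot":[0,0,-0.2]},
  {"claw":60,"slide":[-0.025,0.006,0],"rot":[0,0,-0.31]},
  {"claw":60,"slide":[-0.032,0.008,0],"rot":[0,0,-0.42]},
  {"claw":60,"slide":[-0.038,0.009,0],"rot":[0,0,-0.53]},
  {"claw":60,"slide":[-0.042,0.01,0],"rot":[0,0,-0.62]},
  {"claw":60,"slide":[-0.0436,0.01,0],"rot":[0,0,-0.68]},
  {"claw":60,"slide":[-0.0436,0.01,0],"rot":[0,0,-0.72]},
  {"claw":60,"slide":[-0.0436,0.01,0],"rot":[0,0,-0.72]},
  {"claw":60,"slide":[-0.0436,0.01,0],"rot":[0,0,-0.72]},
])

```text
t: 11.13
ee_pos: [0.494, -0.3759, 0.0765]
tool_rot: [-0.0, 0.752, 0.659, 0.0]
ft_force: [-0.3, 0.1, -3.9]
width: 0.694
grip_force: 65.0
```

Run:
```python
from h import *
st();go(.4935,-.3767,.0225,82.8)
p,d=ctrl.get_image("scene"); crop(p,280,120,450,250,4.5,"pics/d.png")
```

```text
t 11.13 p [ 0.494  -0.3759  0.0765] psi 82.4 w 0.694 g 65.03808975219727 f [-0.3  0.1 -3.9] j [ 0.73  0.98 -0.29  1.45  0.35  0.76  0.17]
slide [-0.0009 -0.0004  0.054 ] rot [-0.0004 -0.0004 -0.0069]
```

View pics/d.png

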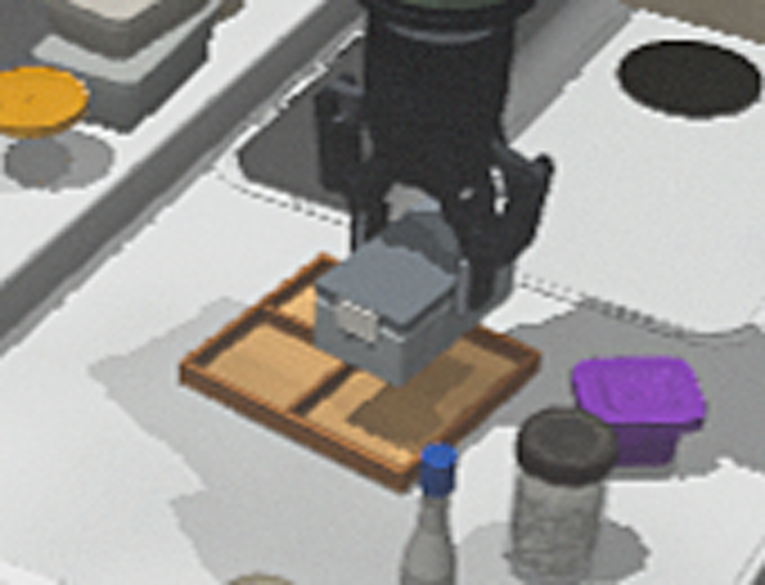

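The long box is level above the long bay at (400,310). I'll lower it now.

arm_command([
  {"claw":60,"slide":[-0.001,0,0.008],"rot":[0,0,-0.007]},
  {"claw":60,"slide":[-0.001,0,0.02],"rot":[0,0,-0.007]},
  {"claw":60,"slide":[-0.001,0,0.032],"rot":[0,0,-0.007]},
  {"claw":60,"slide":[-0.001,0,0.04],"rot":[0,0,-0.007]},
  {"claw":60,"slide":[-0.001,0,0.045],"rot":[0,0,-0.007]},
  {"claw":60,"slide":[-0.001,0,0.049],"rot":[0,0,-0.007]},
  {"claw":60,"slide":[-0.001,0,0.052],"rot":[0,0,-0.007]},
  {"claw":60,"slide":[-0.001,0,0.053],"rot":[0,0,-0.007]},
  {"claw":60,"slide":[-0.001,0,0.053],"rot":[0,0,-0.007]},
  {"claw":60,"slide":[-0.001,0,0.053],"rot":[0,0,-0.007]},
])

```text
t: 12.02
ee_pos: [0.4942, -0.3771, 0.0241]
tool_rot: [0.0, 0.75, 0.662, 0.0]
ft_force: [-0.2, -0.0, -3.5]
width: 0.69
grip_force: 65.1
```

arm_command([
  {"claw":60,"slide":[0,0,0.001],"rot":[0,0,0]},
  {"claw":60,"slide":[0,0,0.002],"rot":[0,0,0]},
  {"claw":60,"slide":[0,0,0.002],"rot":[0,0,0]},
  {"claw":70,"slide":[0,0,0.002],"rot":[0,0,0]},
  {"claw":75,"slide":[0,0,0.002],"rot":[0,0,0]},
  {"claw":80,"slide":[0,0,0.002],"rot":[0,0,0]},
  {"claw":90,"slide":[0,0,0.002],"rot":[0,0,0]},
  {"claw":100,"slide":[0,0,0.002],"rot":[0,0,0]},
  {"claw":100,"slide":[0,0,0.002],"rot":[0,0,0]},
  {"claw":100,"slide":[0,0,0.002],"rot":[0,0,0]},
])

```text
t: 12.85
ee_pos: [0.4941, -0.377, 0.0218]
tool_rot: [-0.0, 0.75, 0.662, 0.0]
ft_force: [-0.5, -0.3, 0.3]
width: 1.0
grip_force: 0.0
```

arm_command([
  {"claw":100,"slide":[0,0,-0.01],"rot":[0,0,0]},
  {"claw":100,"slide":[0,0,-0.03],"rot":[0,0,0]},
  {"claw":100,"slide":[0,0,-0.06],"rot":[0,0,0]},
  {"claw":100,"slide":[0,0,-0.09],"rot":[0,0,0]},
  {"claw":100,"slide":[0,0,-0.11],"rot":[0,0,0.06]},
  {"claw":100,"slide":[0,0,-0.12],"rot":[0,0,0.12]},
  {"claw":100,"slide":[0,0,-0.13],"rot":[0,0,0.2]},
  {"claw":100,"slide":[0,0,-0.13],"rot":[0,0,0.3]},
  {"claw":100,"slide":[0,0,-0.13],"rot":[0,0,0.4]},
  {"claw":100,"slide":[0,0,-0.13],"rot":[0,0,0.4]},
])

```text
t: 13.68
ee_pos: [0.4942, -0.3769, 0.1527]
tool_rot: [0.0, 0.867, 0.498, 0.0]
ft_force: [0.9, 0.9, 0.5]
width: 0.999
grip_force: 0.0
```

```bash
cat >> h.py <<'E'
def rect(n,d,c,r,z0,z1):
    P=cloud(n,d).reshape(-1,3); P=P[(P[:,2]>z0)&(P[:,2]<z1)&(np.hypot(*(P[:,:2]-c).T)<r)]
    if len(P)<5: return n,0
    q=cv2.minAreaRect((P[:,:2]*1000).astype(np.float32)); return n,len(P),np.round(q[0],1),np.round(q[1],1),round(q[2],1),round(np.median(P[:,2])*1000,1)
E
python3 - <<'E'
from h import *
p,d=ctrl.get_image("scene"); t,e=ctrl.get_image("top")
for a in (("scene",d),("top",e)): print(rect(*a,(.5292,-.3812),.12,.010,.022),rect(*a,(.4935,-.3767),.08,.042,.058),rect(*a,(.5855,-.0556),.06,.045,.065))
st(); go(.5860,-.0550,.14,2)
E
```

```text
('scene', 682, array([ 528.9, -381.9]), array([146. , 162.5]), 83.4, np.float64(15.3)) ('scene', 742, array([ 493.3, -375.1]), array([117.5,  62.9]), 83.9, np.float64(50.4)) ('scene', 625, array([586. , -55.9]), array([70.6, 60.6]), 5.6, np.float64(53.3))
('top', 525, array([ 531.4, -363.7]), array([109.4, 159.8]), 82.1, np.float64(14.7)) ('top', 816, array([ 495.7, -359.8]), array([88., 61.]), 82.7, np.float64(48.8)) ('top', 727, array([585.9, -54.2]), array([69.9, 57.2]), 1.8, np.float64(52.0))
t 13.78 p [ 0.4941 -0.3769  0.1522] psi 60.2 w 1.001 g 0.0 f [-0.6  0.6  0.5] j [ 0.7   0.88 -0.21  1.4   0.21  0.89 -0.09]
slide [ 0.325  -0.0803  0.0122] rot [ 1.0000e-04 -0.0000e+00  1.0156e+00]
```

arm_command([
  {"claw":100,"slide":[0.03,-0.007,0],"rot":[0,0,0.1]},
  {"claw":100,"slide":[0.065,-0.016,0],"rot":[0,0,0.2]},
  {"claw":100,"slide":[0.1,-0.025,0],"rot":[0,0,0.32]},
  {"claw":100,"slide":[0.14,-0.035,0],"rot":[0,0,0.44]},
  {"claw":100,"slide":[0.18,-0.044,0],"rot":[0,0,0.56]},
  {"claw":100,"slide":[0.22,-0.054,0],"rot":[0,0,0.68]},
  {"claw":100,"slide":[0.26,-0.064,0],"rot":[0,0,0.8]},
  {"claw":100,"slide":[0.3,-0.074,0],"rot":[0,0,0.92]},
  {"claw":100,"slide":[0.325,-0.08,0],"rot":[0,0,1.016]},
  {"claw":100,"slide":[0.325,-0.08,0.01],"rot":[0,0,1.016]},
])

```text
t: 14.62
ee_pos: [0.5892, -0.0486, 0.1427]
tool_rot: [-0.002, 1.0, 0.018, 0.001]
ft_force: [0.2, 0.5, 0.1]
width: 1.001
grip_force: 0.0
```

arm_command([
  {"claw":100,"slide":[0,0,0.01],"rot":[0,0,0]},
  {"claw":100,"slide":[0,0,0.02],"rot":[0,0,0]},
  {"claw":100,"slide":[0,0,0.03],"rot":[0,0,0]},
  {"claw":100,"slide":[0,0,0.04],"rot":[0,0,0]},
  {"claw":100,"slide":[0,0,0.04],"rot":[0,0,0]},
  {"claw":100,"slide":[0,0,0.04],"rot":[0,0,0]},
  {"claw":100,"slide":[0,0,0.04],"rot":[0,0,0]},
  {"claw":100,"slide":[0,0,0.04],"rot":[0,0,0]},
  {"claw":100,"slide":[0,0,0.04],"rot":[0,0,0]},
  {"claw":100,"slide":[0,0,0.04],"rot":[0,0,0]},
])

```text
t: 15.45
ee_pos: [0.5875, -0.0556, 0.1021]
tool_rot: [-0.0, 1.0, 0.015, 0.0]
ft_force: [1.0, 0.4, -0.6]
width: 0.998
grip_force: 0.0
```

Run:
```python
from h import *
st(); go(.5860,-.0555,.027,2)
```

```text
t 15.45 p [ 0.5875 -0.0556  0.1021] psi 1.8 w 0.998 g 0.0 f [ 1.   0.4 -0.6] j [-0.03  0.91  0.14  1.57 -0.17  0.68 -1.35]
slide [-0.0016 -0.0001  0.0751] rot [-0.0001 -0.0005 -0.0041]
```

arm_command([
  {"claw":100,"slide":[-0.0015,0,0.02],"rot":[0,0,0]},
  {"claw":100,"slide":[-0.0015,0,0.045],"rot":[0,0,0]},
  {"claw":100,"slide":[-0.0015,0,0.065],"rot":[0,0,0]},
  {"claw":100,"slide":[-0.0015,0,0.075],"rot":[0,0,0]},
  {"claw":100,"slide":[-0.0015,0,0.075],"rot":[0,0,0]},
  {"claw":60,"slide":[-0.0015,0,0.075],"rot":[0,0,0]},
  {"claw":60,"slide":[-0.0015,0,0.075],"rot":[0,0,0]},
  {"claw":60,"slide":[-0.0015,0,0.075],"rot":[0,0,0]},
  {"claw":60,"slide":[-0.0015,0,0.075],"rot":[0,0,0]},
  {"claw":60,"slide":[-0.0015,0,0.075],"rot":[0,0,0]},
], newtons=35)

```text
t: 16.28
ee_pos: [0.5867, -0.0557, 0.0284]
tool_rot: [0.0, 1.0, 0.015, 0.001]
ft_force: [-1.6, -0.1, 7.6]
width: 0.67
grip_force: 35.6
```

arm_command([
  {"claw":60,"slide":[0,0,0],"rot":[0,0,0]},
  {"claw":60,"slide":[0,0,-0.003],"rot":[0,0,0]},
  {"claw":60,"slide":[0,0,-0.01],"rot":[0,0,0]},
  {"claw":60,"slide":[0,0,-0.02],"rot":[0,0,0]},
  {"claw":60,"slide":[0,0,-0.035],"rot":[0,0,0]},
  {"claw":60,"slide":[0,0,-0.055],"rot":[0,0,0]},
  {"claw":60,"slide":[0,0,-0.075],"rot":[0,0,0]},
  {"claw":60,"slide":[0,0,-0.095],"rot":[0,0,0]},
  {"claw":60,"slide":[0,0,-0.11],"rot":[0,0,0]},
  {"claw":60,"slide":[0,0,-0.115],"rot":[0,0,0]},
])

```text
t: 17.12
ee_pos: [0.5867, -0.0557, 0.145]
tool_rot: [0.0, 1.0, 0.015, 0.002]
ft_force: [-0.4, -0.4, -1.6]
width: 0.668
grip_force: 37.7
```

Run:
```python
from h import *
st(); go(.494,-.377,.14,82.8)
d=ctrl.get_image("scene")[1]; print(rect("scene",d,(.5858,-.0555),.06,.155,.18))
```

```text
t 17.12 p [ 0.5867 -0.0557  0.145 ] psi 1.8 w 0.668 g 37.681422997266054 f [-0.4 -0.4 -1.6] j [-0.03  0.84  0.15  1.54 -0.16  0.77 -1.35]
slide [-0.1025  0.3183  0.0047] rot [ 0.0027 -0.0027 -1.4144]
('scene', 585, array([582.4, -54.2]), array([75.7, 69.6]), 51.6, np.float64(169.8))
```

arm_command([
  {"claw":60,"slide":[-0.002,0.006,0],"rot":[0,0,-0.02]},
  {"claw":60,"slide":[-0.005,0.017,0],"rot":[0,0,-0.07]},
  {"claw":60,"slide":[-0.01,0.032,0],"rot":[0,0,-0.14]},
  {"claw":60,"slide":[-0.016,0.05,0],"rot":[0,0,-0.22]},
  {"claw":60,"slide":[-0.023,0.071,0],"rot":[0,0,-0.31]},
  {"claw":60,"slide":[-0.03,0.093,0],"rot":[0,0,-0.41]},
  {"claw":60,"slide":[-0.037,0.115,0],"rot":[0,0,-0.51]},
  {"claw":60,"slide":[-0.044,0.137,0],"rot":[0,0,-0.61]},
  {"claw":60,"slide":[-0.051,0.159,0],"rot":[0,0,-0.71]},
  {"claw":60,"slide":[-0.058,0.18,0],"rot":[0,0,-0.8]},
])

```text
t: 18.0
ee_pos: [0.5323, -0.2388, 0.1408]
tool_rot: [-0.001, 0.914, 0.406, -0.001]
ft_force: [-0.5, 0.3, -1.7]
width: 0.663
grip_force: 37.7
```

Run:
```python
from h import *
st(); go(.494,-.377,.12,82.8)
```

```text
t 18.0 p [ 0.5323 -0.2388  0.1408] psi 47.9 w 0.663 g 37.66980702057481 f [-0.5  0.3 -1.7] j [ 0.43  0.84 -0.13  1.56  0.14  0.76 -0.49]
slide [-0.1282  0.0642  0.0207] rot [-0.0015  0.     -0.6086]
```

arm_command([
  {"claw":60,"slide":[-0.018,0.009,0],"rot":[0,0,-0.09]},
  {"claw":60,"slide":[-0.038,0.019,0],"rot":[0,0,-0.18]},
  {"claw":60,"slide":[-0.058,0.029,0],"rot":[0,0,-0.28]},
  {"claw":60,"slide":[-0.078,0.039,0],"rot":[0,0,-0.38]},
  {"claw":60,"slide":[-0.096,0.048,0],"rot":[0,0,-0.47]},
  {"claw":60,"slide":[-0.11,0.055,0],"rot":[0,0,-0.54]},
  {"claw":60,"slide":[-0.12,0.06,0],"rot":[0,0,-0.58]},
  {"claw":60,"slide":[-0.126,0.063,0.005],"rot":[0,0,-0.6]},
  {"claw":60,"slide":[-0.128,0.064,0.012],"rot":[0,0,-0.608]},
  {"claw":60,"slide":[-0.128,0.064,0.02],"rot":[0,0,-0.608]},
])

```text
t: 18.83
ee_pos: [0.494, -0.375, 0.1205]
tool_rot: [-0.0, 0.752, 0.659, 0.0]
ft_force: [-0.7, 0.6, -1.4]
width: 0.667
grip_force: 37.7
```

arm_command([
  {"claw":60,"slide":[0,0,0.01],"rot":[0,0,0]},
  {"claw":60,"slide":[0,0,0.02],"rot":[0,0,0]},
  {"claw":60,"slide":[0,0,0.03],"rot":[0,0,0]},
  {"claw":60,"slide":[0,0,0.03],"rot":[0,0,0]},
  {"claw":60,"slide":[0,0,0.03],"rot":[0,0,0]},
  {"claw":60,"slide":[0,0,0.03],"rot":[0,0,0]},
  {"claw":60,"slide":[0,0,0.03],"rot":[0,0,0]},
  {"claw":60,"slide":[0,0,0.03],"rot":[0,0,0]},
  {"claw":60,"slide":[0,0,0.03],"rot":[0,0,0]},
  {"claw":60,"slide":[0,0,0.03],"rot":[0,0,0]},
])

```text
t: 19.67
ee_pos: [0.4945, -0.375, 0.092]
tool_rot: [0.0, 0.752, 0.659, 0.0]
ft_force: [-0.0, -0.8, -1.0]
width: 0.667
grip_force: 37.9
```

Run:
```python
from h import *
st(); go(.494,-.377,.067,82.8)
p,d=ctrl.get_image("scene"); crop(p,290,140,410,230,6,"pics/e.png")
```

```text
t 19.67 p [ 0.4945 -0.375   0.092 ] psi 82.4 w 0.667 g 37.858668845146894 f [-0.  -0.8 -1. ] j [ 0.74  0.96 -0.31  1.44  0.36  0.79  0.17]
slide [-0.002  -0.0002  0.025 ] rot [ 0.0002  0.0001 -0.0064]
```

View pics/e.png

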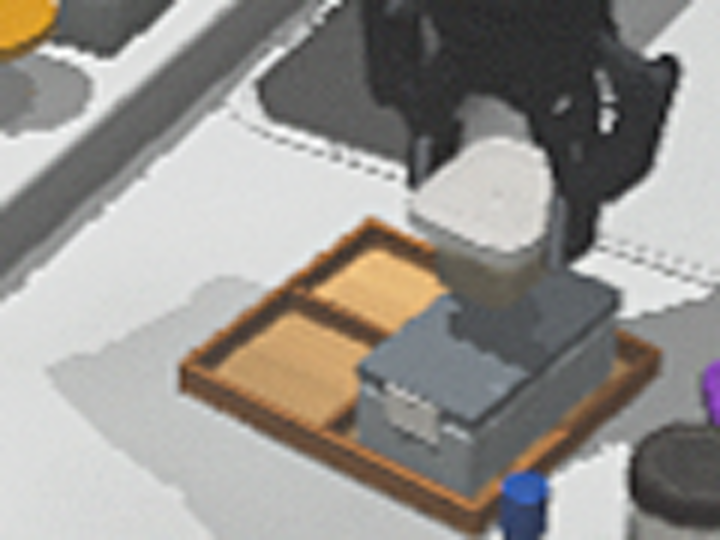

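The small box hangs level over the long box, which is seated in the bay at (490,370). I'll set it down.

arm_command([
  {"claw":60,"slide":[-0.002,0,0.006],"rot":[0,0,-0.006]},
  {"claw":60,"slide":[-0.002,0,0.012],"rot":[0,0,-0.006]},
  {"claw":60,"slide":[-0.002,0,0.017],"rot":[0,0,-0.006]},
  {"claw":60,"slide":[-0.002,0,0.02],"rot":[0,0,-0.006]},
  {"claw":60,"slide":[-0.002,0,0.022],"rot":[0,0,-0.006]},
  {"claw":60,"slide":[-0.002,0,0.0235],"rot":[0,0,-0.006]},
  {"claw":60,"slide":[-0.002,0,0.0245],"rot":[0,0,-0.006]},
  {"claw":60,"slide":[-0.002,0,0.0245],"rot":[0,0,-0.006]},
  {"claw":60,"slide":[-0.002,0,0.0245],"rot":[0,0,-0.006]},
  {"claw":60,"slide":[-0.002,0,0.0245],"rot":[0,0,-0.006]},
])

```text
t: 20.55
ee_pos: [0.4941, -0.377, 0.0678]
tool_rot: [0.0, 0.75, 0.661, -0.0]
ft_force: [-3.0, 1.2, 6.8]
width: 0.672
grip_force: 38.5
```

Contact is at 7 N, so it is resting on the lid. I'll release it and rise.

arm_command([
  {"claw":60,"slide":[0,0,-0.0005],"rot":[0,0,0]},
  {"claw":66,"slide":[0,0,-0.0005],"rot":[0,0,0]},
  {"claw":70,"slide":[0,0,-0.0005],"rot":[0,0,0]},
  {"claw":75,"slide":[0,0,-0.0005],"rot":[0,0,0]},
  {"claw":80,"slide":[0,0,-0.0005],"rot":[0,0,0]},
  {"claw":90,"slide":[0,0,-0.0005],"rot":[0,0,0]},
  {"claw":100,"slide":[0,0,-0.0005],"rot":[0,0,0]},
  {"claw":100,"slide":[0,0,-0.0005],"rot":[0,0,0]},
  {"claw":100,"slide":[0,0,-0.0005],"rot":[0,0,0]},
  {"claw":100,"slide":[0,0,-0.0005],"rot":[0,0,0]},
])

```text
t: 21.38
ee_pos: [0.4942, -0.3769, 0.0678]
tool_rot: [-0.0, 0.75, 0.661, 0.0]
ft_force: [0.3, -0.1, 0.2]
width: 1.001
grip_force: 0.0
```

arm_command([
  {"claw":100,"slide":[0,0,-0.01],"rot":[0,0,0]},
  {"claw":100,"slide":[0,0,-0.03],"rot":[0,0,0]},
  {"claw":100,"slide":[0,0,-0.06],"rot":[0,0,0]},
  {"claw":100,"slide":[0,0,-0.09],"rot":[0,0,0]},
  {"claw":100,"slide":[0,0,-0.1],"rot":[0,0,0]},
  {"claw":100,"slide":[0,0,-0.1],"rot":[0,0,0]},
  {"claw":100,"slide":[0,0,-0.1],"rot":[0,0,0]},
  {"claw":100,"slide":[0,0,-0.1],"rot":[0,0,0]},
  {"claw":100,"slide":[0,0,-0.1],"rot":[0,0,0]},
  {"claw":100,"slide":[0,0,-0.1],"rot":[0,0,0]},
])

```text
t: 22.22
ee_pos: [0.4939, -0.3768, 0.167]
tool_rot: [-0.001, 0.75, 0.661, -0.0]
ft_force: [-0.1, 0.2, 0.8]
width: 1.002
grip_force: 0.0
```

Run:
```python
from h import *
p,d=ctrl.get_image("scene"); crop(p,290,140,430,245,5.5,"pics/f.png")
print(rect("scene",d,(.494,-.377),.06,.085,.105),rect("scene",d,(.494,-.377),.08,.042,.056),rect("scene",d,(.3674,-.2955),.04,.078,.09))
st(); go(.3674,-.2955,.17,82.8);go(.3674,-.2955,.17,35)
```

```text
('scene', 450, array([ 493.3, -376.2]), array([73.4, 60.5]), 84.0, np.float64(92.5)) ('scene', 488, array([ 493.5, -374.4]), array([116.5,  61.4]), 82.8, np.float64(50.1)) ('scene', 305, array([ 367.3, -296.2]), array([50.3, 50.9]), 30.6, np.float64(85.1))
t 22.27 p [ 0.4939 -0.3768  0.1671] psi 82.8 w 1.001 g 0.0 f [-0.6 -0.2 -0.3] j [ 0.76  0.87 -0.35  1.38  0.32  0.95  0.21]
slide [ 0.0648 -0.1358 -0.0027] rot [-0.001  -0.0006 -0.0003]
slide [ 0.0648 -0.1358 -0.0027] rot [-1.20e-03 -2.00e-04  8.34e-01]
```

View pics/f.png

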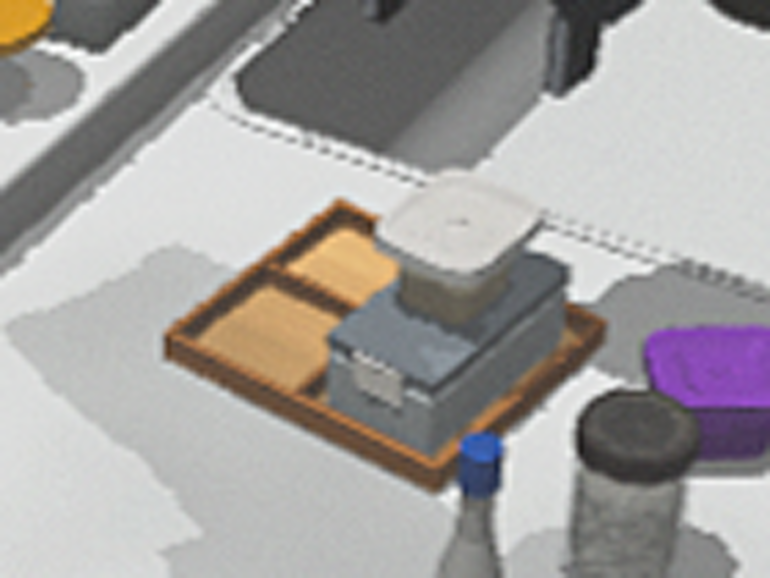

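The small box is level and centred on the long box. Next is the wide jar: I'll turn the closing line to the caddy's y and move over it.

arm_command([
  {"claw":80,"slide":[0.005,-0.01,0],"rot":[0,0,0.1]},
  {"claw":80,"slide":[0.011,-0.023,0],"rot":[0,0,0.22]},
  {"claw":80,"slide":[0.018,-0.037,0],"rot":[0,0,0.34]},
  {"claw":80,"slide":[0.025,-0.052,0],"rot":[0,0,0.46]},
  {"claw":80,"slide":[0.032,-0.067,0],"rot":[0,0,0.58]},
  {"claw":80,"slide":[0.039,-0.082,0],"rot":[0,0,0.7]},
  {"claw":80,"slide":[0.046,-0.097,0],"rot":[0,0,0.82]},
  {"claw":80,"slide":[0.053,-0.112,0],"rot":[0,0,0.94]},
  {"claw":80,"slide":[0.06,-0.126,0],"rot":[0,0,1.06]},
  {"claw":80,"slide":[0.065,-0.136,0],"rot":[0,0,1.18]},
])

```text
t: 23.1
ee_pos: [0.3663, -0.2948, 0.1677]
tool_rot: [-0.0, 0.992, 0.129, -0.0]
ft_force: [0.8, 0.2, 0.1]
width: 0.8
grip_force: 0.0
```

Run:
```python
from h import *
st(); go(.3674,-.2957,.12,-7.2)
```

```text
t 23.1 p [ 0.3663 -0.2948  0.1677] psi 14.8 w 0.8 g 0.0 f [0.8 0.2 0.1] j [ 0.61  0.66 -0.    1.94  0.    0.55 -0.7 ]
slide [0.0009 0.0012 0.0477] rot [-0.0004  0.0006  0.3842]
```

arm_command([
  {"claw":80,"slide":[0.001,0.001,0],"rot":[0,0,0.12]},
  {"claw":80,"slide":[0.001,0.001,0.01],"rot":[0,0,0.24]},
  {"claw":80,"slide":[0.001,0.001,0.02],"rot":[0,0,0.34]},
  {"claw":80,"slide":[0.001,0.001,0.03],"rot":[0,0,0.384]},
  {"claw":80,"slide":[0.001,0.001,0.04],"rot":[0,0,0.384]},
  {"claw":80,"slide":[0.001,0.001,0.047],"rot":[0,0,0.384]},
  {"claw":80,"slide":[0.001,0.001,0.047],"rot":[0,0,0.384]},
  {"claw":80,"slide":[0.001,0.001,0.047],"rot":[0,0,0.384]},
  {"claw":80,"slide":[0.001,0.001,0.047],"rot":[0,0,0.384]},
  {"claw":80,"slide":[0.001,0.001,0.047],"rot":[0,0,0.384]},
])

```text
t: 23.93
ee_pos: [0.3688, -0.2962, 0.1212]
tool_rot: [0.0, 0.998, -0.06, 0.0]
ft_force: [-0.3, 0.7, 0.5]
width: 0.8
grip_force: 0.0
```

Run:
```python
from h import *
st(); go(.3674,-.2957,.047,-7.2)
```

```text
t 23.93 p [ 0.3688 -0.2962  0.1212] psi -6.8 w 0.8 g 0.0 f [-0.3  0.7  0.5] j [ 0.56  0.75  0.08  1.98 -0.14  0.42 -0.94]
slide [-0.0015 -0.0004  0.0742] rot [ 0.0002 -0.0006  0.0065]
```

arm_command([
  {"claw":80,"slide":[-0.0015,0,0.015],"rot":[0,0,0.006]},
  {"claw":80,"slide":[-0.0015,0,0.035],"rot":[0,0,0.006]},
  {"claw":80,"slide":[-0.0015,0,0.055],"rot":[0,0,0.006]},
  {"claw":80,"slide":[-0.0015,0,0.07],"rot":[0,0,0.006]},
  {"claw":80,"slide":[-0.0015,0,0.074],"rot":[0,0,0.006]},
  {"claw":80,"slide":[-0.0015,0,0.074],"rot":[0,0,0.006]},
  {"claw":75,"slide":[-0.0015,0,0.074],"rot":[0,0,0.006]},
  {"claw":65,"slide":[-0.0015,0,0.074],"rot":[0,0,0.006]},
  {"claw":50,"slide":[-0.0015,0,0.074],"rot":[0,0,0.006]},
  {"claw":45,"slide":[-0.0015,0,0.074],"rot":[0,0,0.006]},
], newtons=60)

```text
t: 24.77
ee_pos: [0.3676, -0.2963, 0.048]
tool_rot: [0.001, 0.998, -0.063, 0.001]
ft_force: [-2.4, -0.5, 12.2]
width: 0.581
grip_force: 59.8
```

arm_command([
  {"claw":45,"slide":[0,0,0],"rot":[0,0,0]},
  {"claw":45,"slide":[0,0,0],"rot":[0,0,0]},
  {"claw":45,"slide":[0,0,0],"rot":[0,0,0]},
  {"claw":45,"slide":[0,0,-0.003],"rot":[0,0,0]},
  {"claw":45,"slide":[0,0,-0.01],"rot":[0,0,0]},
  {"claw":45,"slide":[0,0,-0.02],"rot":[0,0,0]},
  {"claw":45,"slide":[0,0,-0.035],"rot":[0,0,0]},
  {"claw":45,"slide":[0,0,-0.055],"rot":[0,0,0]},
  {"claw":45,"slide":[0,0,-0.075],"rot":[0,0,0]},
  {"claw":45,"slide":[0,0,-0.1],"rot":[0,0,0]},
])

```text
t: 25.6
ee_pos: [0.3668, -0.2957, 0.1483]
tool_rot: [-0.0, 0.998, -0.063, -0.0]
ft_force: [0.6, -0.0, -1.8]
width: 0.587
grip_force: 62.6
```

Run:
```python
from h import *
st(); go(.573,-.3535,.177,-7.2)
```

```text
t 25.6 p [ 0.3668 -0.2957  0.1483] psi -7.2 w 0.587 g 62.55165338516235 f [ 0.6 -0.  -1.8] j [ 0.55  0.7   0.1   1.96 -0.14  0.49 -0.94]
slide [ 0.2118  0.0316 -0.0288] rot [-0.0004  0.0005  0.0004]
```

arm_command([
  {"claw":45,"slide":[0.004,0.001,-0.012],"rot":[0,0,0]},
  {"claw":45,"slide":[0.014,0.002,-0.024],"rot":[0,0,0]},
  {"claw":45,"slide":[0.032,0.005,-0.032],"rot":[0,0,0]},
  {"claw":45,"slide":[0.058,0.009,-0.034],"rot":[0,0,0]},
  {"claw":45,"slide":[0.088,0.013,-0.034],"rot":[0,0,0]},
  {"claw":45,"slide":[0.12,0.018,-0.034],"rot":[0,0,0]},
  {"claw":45,"slide":[0.15,0.022,-0.034],"rot":[0,0,0]},
  {"claw":45,"slide":[0.178,0.027,-0.034],"rot":[0,0,0]},
  {"claw":45,"slide":[0.2,0.03,-0.034],"rot":[0,0,0]},
  {"claw":45,"slide":[0.212,0.0315,-0.034],"rot":[0,0,0]},
])

```text
t: 26.43
ee_pos: [0.5752, -0.3534, 0.1816]
tool_rot: [-0.0, 0.998, -0.062, 0.0]
ft_force: [-1.1, 0.6, -2.0]
width: 0.592
grip_force: 62.6
```

arm_command([
  {"claw":45,"slide":[0,0,0],"rot":[0,0,0]},
  {"claw":45,"slide":[0,0,0],"rot":[0,0,0]},
  {"claw":45,"slide":[0,0,0],"rot":[0,0,0]},
  {"claw":45,"slide":[0,0,0.005],"rot":[0,0,0]},
  {"claw":45,"slide":[0,0,0.015],"rot":[0,0,0]},
  {"claw":45,"slide":[0,0,0.03],"rot":[0,0,0]},
  {"claw":45,"slide":[0,0,0.045],"rot":[0,0,0]},
  {"claw":45,"slide":[0,0,0.05],"rot":[0,0,0]},
  {"claw":45,"slide":[0,0,0.05],"rot":[0,0,0]},
  {"claw":45,"slide":[0,0,0.05],"rot":[0,0,0]},
])

```text
t: 27.27
ee_pos: [0.5734, -0.3537, 0.131]
tool_rot: [-0.0, 0.998, -0.063, -0.0]
ft_force: [0.7, -0.1, -1.5]
width: 0.585
grip_force: 62.7
```

Run:
```python
from h import *
st(); go(.573,-.3535,.053,-7.2)
p,d=ctrl.get_image("scene"); crop(p,290,110,430,215,5.5,"pics/g.png")
```

```text
t 27.27 p [ 0.5734 -0.3537  0.131 ] psi -7.2 w 0.585 g 62.65027642250061 f [ 0.7 -0.1 -1.5] j [ 0.45  0.99  0.15  1.19 -0.15  0.98 -1.08]
slide [-0.0005 -0.0002  0.078 ] rot [-0.      0.0001  0.0003]
```

View pics/g.png

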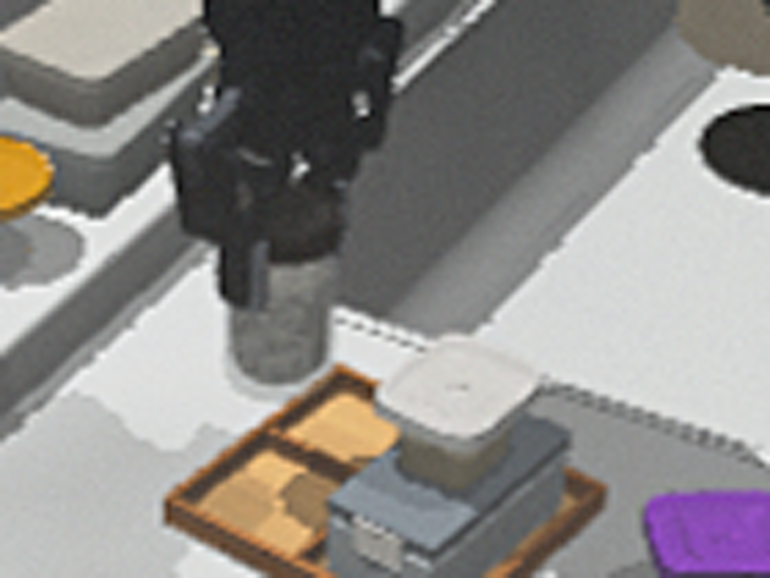

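The jar hangs upright above the wide cell, with its base at (285,380). I'll lower it.

arm_command([
  {"claw":45,"slide":[0,0,0.01],"rot":[0,0,0]},
  {"claw":45,"slide":[0,0,0.025],"rot":[0,0,0]},
  {"claw":45,"slide":[0,0,0.042],"rot":[0,0,0]},
  {"claw":45,"slide":[0,0,0.057],"rot":[0,0,0]},
  {"claw":45,"slide":[0,0,0.066],"rot":[0,0,0]},
  {"claw":45,"slide":[0,0,0.072],"rot":[0,0,0]},
  {"claw":45,"slide":[0,0,0.076],"rot":[0,0,0]},
  {"claw":45,"slide":[0,0,0.078],"rot":[0,0,0]},
  {"claw":45,"slide":[0,0,0.078],"rot":[0,0,0]},
  {"claw":45,"slide":[0,0,0.078],"rot":[0,0,0]},
])

```text
t: 28.15
ee_pos: [0.5738, -0.3538, 0.0533]
tool_rot: [0.0, 0.998, -0.063, 0.0]
ft_force: [-0.9, 0.7, -1.6]
width: 0.586
grip_force: 62.7
```

arm_command([
  {"claw":45,"slide":[0,0,0.001],"rot":[0,0,0]},
  {"claw":45,"slide":[0,0,0.0015],"rot":[0,0,0]},
  {"claw":45,"slide":[0,0,0.0015],"rot":[0,0,0]},
  {"claw":58,"slide":[0,0,0.0015],"rot":[0,0,0]},
  {"claw":62,"slide":[0,0,0.0015],"rot":[0,0,0]},
  {"claw":68,"slide":[0,0,0.0015],"rot":[0,0,0]},
  {"claw":75,"slide":[0,0,0.0015],"rot":[0,0,0]},
  {"claw":78,"slide":[0,0,0.0015],"rot":[0,0,0]},
  {"claw":78,"slide":[0,0,0.0015],"rot":[0,0,0]},
  {"claw":78,"slide":[0,0,0.0015],"rot":[0,0,0]},
])

```text
t: 28.98
ee_pos: [0.5736, -0.3536, 0.0513]
tool_rot: [-0.0, 0.998, -0.063, -0.0]
ft_force: [-0.4, -0.0, -0.5]
width: 0.781
grip_force: 0.0
```

arm_command([
  {"claw":78,"slide":[0,0,-0.008],"rot":[0,0,0]},
  {"claw":78,"slide":[0,0,-0.025],"rot":[0,0,0]},
  {"claw":78,"slide":[0,0,-0.05],"rot":[0,0,0]},
  {"claw":78,"slide":[0,0,-0.08],"rot":[0,0,0]},
  {"claw":78,"slide":[0,0,-0.11],"rot":[0,0,0]},
  {"claw":78,"slide":[0,0,-0.125],"rot":[0,0,0]},
  {"claw":78,"slide":[0,0,-0.13],"rot":[0,0,0]},
  {"claw":78,"slide":[0,0,-0.13],"rot":[0,0,0]},
  {"claw":78,"slide":[0,0,-0.13],"rot":[0,0,0]},
  {"claw":78,"slide":[0,0,-0.13],"rot":[0,0,0]},
])

```text
t: 29.82
ee_pos: [0.5731, -0.3534, 0.1801]
tool_rot: [-0.0, 0.998, -0.063, -0.001]
ft_force: [0.2, -0.5, -0.4]
width: 0.776
grip_force: 0.0
```

Run:
```python
from h import *
p,d=ctrl.get_image("scene")
print(rect("scene",d,(.573,-.3535),.04,.08,.095),rect("scene",d,(.494,-.377),.06,.085,.105),rect("scene",d,(.3914,-.1915),.03,.128,.145))
st(); go(.3912,-.1918,.19,-7.2); go(.3912,-.1918,.19,82.8)
```

```text
('scene', 255, array([ 573.7, -354.8]), array([50.5, 52.8]), 12.0, np.float64(89.2)) ('scene', 447, array([ 504.1, -379.7]), array([72.2, 84.4]), 76.1, np.float64(92.7)) ('scene', 59, array([ 391.6, -193.8]), array([15.6, 18.3]), 23.9, np.float64(137.1))
t 29.87 p [ 0.5732 -0.3534  0.1801] psi -7.2 w 0.78 g 0.0 f [-0.6 -0.5  0.1] j [ 0.44  0.93  0.16  1.13 -0.14  1.09 -1.09]
slide [-0.2008 -0.1376 -0.0094] rot [-0.0008  0.0016  0.0004]
slide [-0.2008 -0.1376 -0.0094] rot [-1.9000e-03  7.0000e-04 -1.5704e+00]
```

arm_command([
  {"claw":60,"slide":[-0.015,-0.01,0],"rot":[0,0,0]},
  {"claw":60,"slide":[-0.04,-0.027,0],"rot":[0,0,0]},
  {"claw":60,"slide":[-0.07,-0.048,0],"rot":[0,0,0]},
  {"claw":60,"slide":[-0.1,-0.069,0],"rot":[0,0,0]},
  {"claw":60,"slide":[-0.13,-0.089,0],"rot":[0,0,0]},
  {"claw":60,"slide":[-0.158,-0.108,0],"rot":[0,0,0]},
  {"claw":60,"slide":[-0.18,-0.123,0],"rot":[0,0,0]},
  {"claw":60,"slide":[-0.195,-0.134,0],"rot":[0,0,0]},
  {"claw":60,"slide":[-0.201,-0.1375,0],"rot":[0,0,0]},
  {"claw":60,"slide":[-0.201,-0.1375,0],"rot":[0,0,0]},
])

```text
t: 30.7
ee_pos: [0.3907, -0.1915, 0.1812]
tool_rot: [-0.0, 0.998, -0.062, -0.0]
ft_force: [0.2, -1.0, -0.2]
width: 0.599
grip_force: 0.0
```

Run:
```python
from h import *
ctrl.get_image("top")
st(); go(.3913,-.1922,.078,-7.2)
```

```text
t 30.75 p [ 0.3916 -0.1924  0.1812] psi -7.2 w 0.601 g 0.0 f [ 0.9 -0.7  0.4] j [ 0.3   0.61  0.14  2.04 -0.16  0.51 -1.14]
slide [-3.000e-04 -1.000e-04  1.032e-01] rot [0.     0.0001 0.0006]
```

arm_command([
  {"claw":60,"slide":[0,0,0.015],"rot":[0,0,0]},
  {"claw":60,"slide":[0,0,0.035],"rot":[0,0,0]},
  {"claw":60,"slide":[0,0,0.055],"rot":[0,0,0]},
  {"claw":60,"slide":[0,0,0.075],"rot":[0,0,0]},
  {"claw":60,"slide":[0,0,0.09],"rot":[0,0,0]},
  {"claw":60,"slide":[0,0,0.1],"rot":[0,0,0]},
  {"claw":60,"slide":[0,0,0.103],"rot":[0,0,0]},
  {"claw":60,"slide":[0,0,0.103],"rot":[0,0,0]},
  {"claw":60,"slide":[0,0,0.103],"rot":[0,0,0]},
  {"claw":50,"slide":[0,0,0.103],"rot":[0,0,0]},
], newtons=45)

```text
t: 31.58
ee_pos: [0.3917, -0.1924, 0.0788]
tool_rot: [0.0, 0.998, -0.063, 0.0]
ft_force: [0.9, -0.4, 0.6]
width: 0.505
grip_force: 0.0
```

arm_command([
  {"claw":45,"slide":[0,0,0],"rot":[0,0,0]},
  {"claw":40,"slide":[0,0,0],"rot":[0,0,0]},
  {"claw":35,"slide":[0,0,0],"rot":[0,0,0]},
  {"claw":30,"slide":[0,0,0],"rot":[0,0,0]},
  {"claw":20,"slide":[0,0,0],"rot":[0,0,0]},
  {"claw":15,"slide":[0,0,0],"rot":[0,0,0]},
  {"claw":15,"slide":[0,0,0],"rot":[0,0,0]},
  {"claw":15,"slide":[0,0,0],"rot":[0,0,0]},
  {"claw":15,"slide":[0,0,0],"rot":[0,0,0]},
  {"claw":15,"slide":[0,0,0],"rot":[0,0,0]},
])

```text
t: 32.42
ee_pos: [0.3915, -0.1925, 0.0786]
tool_rot: [0.0, 0.998, -0.063, 0.0]
ft_force: [-0.5, -2.3, 6.8]
width: 0.306
grip_force: 43.6
```

arm_command([
  {"claw":15,"slide":[0,0,-0.003],"rot":[0,0,0]},
  {"claw":15,"slide":[0,0,-0.01],"rot":[0,0,0]},
  {"claw":15,"slide":[0,0,-0.022],"rot":[0,0,0]},
  {"claw":15,"slide":[0,0,-0.038],"rot":[0,0,0]},
  {"claw":15,"slide":[0,0,-0.057],"rot":[0,0,0]},
  {"claw":15,"slide":[0,0,-0.078],"rot":[0,0,0]},
  {"claw":15,"slide":[0,0,-0.098],"rot":[0,0,0]},
  {"claw":15,"slide":[0,0,-0.115],"rot":[0,0,0]},
  {"claw":15,"slide":[0,0,-0.125],"rot":[0,0,0]},
  {"claw":15,"slide":[0,0,-0.13],"rot":[0,0,0]},
])

```text
t: 33.25
ee_pos: [0.3914, -0.1921, 0.21]
tool_rot: [0.0, 0.998, -0.062, 0.001]
ft_force: [-0.6, -0.6, -1.0]
width: 0.304
grip_force: 44.3
```

Run:
```python
from h import *
st(); go(.564,-.425,.208,-7.2)
```

```text
t 33.25 p [ 0.3914 -0.1921  0.21  ] psi -7.2 w 0.304 g 44.29598093032837 f [-0.6 -0.6 -1. ] j [ 0.28  0.55  0.17  2.   -0.15  0.6  -1.14]
slide [0.2002 0.2096 0.0024] rot [ 0.0002 -0.0017  0.0007]
```

arm_command([
  {"claw":15,"slide":[0.004,0.004,0],"rot":[0,0,0]},
  {"claw":15,"slide":[0.013,0.013,0],"rot":[0,0,0]},
  {"claw":15,"slide":[0.028,0.029,0],"rot":[0,0,0]},
  {"claw":15,"slide":[0.048,0.05,0],"rot":[0,0,0]},
  {"claw":15,"slide":[0.072,0.075,0],"rot":[0,0,0]},
  {"claw":15,"slide":[0.098,0.103,0],"rot":[0,0,0]},
  {"claw":15,"slide":[0.124,0.13,0],"rot":[0,0,0]},
  {"claw":15,"slide":[0.15,0.157,0],"rot":[0,0,0]},
  {"claw":15,"slide":[0.172,0.18,0],"rot":[0,0,0]},
  {"claw":15,"slide":[0.188,0.197,0],"rot":[0,0,0]},
])

```text
t: 34.08
ee_pos: [0.5536, -0.4132, 0.2066]
tool_rot: [-0.0, 0.998, -0.063, -0.001]
ft_force: [-1.2, 0.4, -1.5]
width: 0.306
grip_force: 44.4
```

arm_command([
  {"claw":15,"slide":[0.008,0.008,0],"rot":[0,0,0]},
  {"claw":15,"slide":[0.012,0.0125,0],"rot":[0,0,0]},
  {"claw":15,"slide":[0.012,0.0125,0],"rot":[0,0,0]},
  {"claw":15,"slide":[0.012,0.0125,0],"rot":[0,0,0]},
  {"claw":15,"slide":[0.012,0.0125,0.004],"rot":[0,0,0]},
  {"claw":15,"slide":[0.012,0.0125,0.012],"rot":[0,0,0]},
  {"claw":15,"slide":[0.012,0.0125,0.022],"rot":[0,0,0]},
  {"claw":15,"slide":[0.012,0.0125,0.03],"rot":[0,0,0]},
  {"claw":15,"slide":[0.012,0.0125,0.03],"rot":[0,0,0]},
  {"claw":15,"slide":[0.012,0.0125,0.03],"rot":[0,0,0]},
])

```text
t: 34.92
ee_pos: [0.5634, -0.4247, 0.1777]
tool_rot: [-0.0, 0.998, -0.063, -0.0]
ft_force: [0.3, 0.2, -0.5]
width: 0.307
grip_force: 44.4
```

Run:
```python
from h import *
st(); go(.564,-.425,.0835,-7.2)
p,d=ctrl.get_image("scene"); crop(p,290,90,430,195,5.5,"pics/k.png")
```

```text
t 34.92 p [ 0.5634 -0.4247  0.1777] psi -7.2 w 0.307 g 44.41160202026367 f [ 0.3  0.2 -0.5] j [ 0.55  1.    0.15  0.97 -0.14  1.18 -1.01]
slide [0.0007 0.0002 0.0942] rot [-0.0005  0.001   0.0005]
```

View pics/k.png

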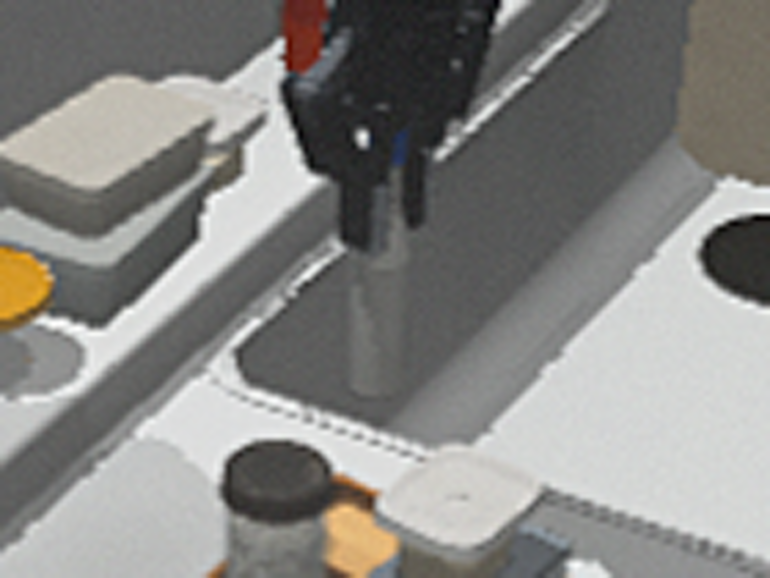

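The bottle hangs upright, with its base at (375,385). The jar stands in the wide cell at (275,520). I'll lower the bottle.

arm_command([
  {"claw":15,"slide":[0.0005,0,0.008],"rot":[0,0,0]},
  {"claw":15,"slide":[0.0005,0,0.022],"rot":[0,0,0]},
  {"claw":15,"slide":[0.0005,0,0.04],"rot":[0,0,0]},
  {"claw":15,"slide":[0.0005,0,0.058],"rot":[0,0,0]},
  {"claw":15,"slide":[0.0005,0,0.073],"rot":[0,0,0]},
  {"claw":15,"slide":[0.0005,0,0.083],"rot":[0,0,0]},
  {"claw":15,"slide":[0.0005,0,0.09],"rot":[0,0,0]},
  {"claw":15,"slide":[0.0005,0,0.093],"rot":[0,0,0]},
  {"claw":15,"slide":[0.0005,0,0.093],"rot":[0,0,0]},
  {"claw":15,"slide":[0.0005,0,0.093],"rot":[0,0,0]},
])

```text
t: 35.8
ee_pos: [0.5643, -0.4253, 0.086]
tool_rot: [0.0, 0.998, -0.063, 0.0]
ft_force: [0.4, 0.8, -1.7]
width: 0.306
grip_force: 44.4
```

arm_command([
  {"claw":15,"slide":[0,0,0.001],"rot":[0,0,0]},
  {"claw":15,"slide":[0,0,0.002],"rot":[0,0,0]},
  {"claw":15,"slide":[0,0,0.003],"rot":[0,0,0]},
  {"claw":15,"slide":[0,0,0.003],"rot":[0,0,0]},
  {"claw":15,"slide":[0,0,0.003],"rot":[0,0,0]},
  {"claw":15,"slide":[0,0,0.003],"rot":[0,0,0]},
  {"claw":15,"slide":[0,0,0.003],"rot":[0,0,0]},
  {"claw":15,"slide":[0,0,0.003],"rot":[0,0,0]},
  {"claw":15,"slide":[0,0,0.003],"rot":[0,0,0]},
  {"claw":15,"slide":[0,0,0.003],"rot":[0,0,0]},
])

```text
t: 36.63
ee_pos: [0.5642, -0.4252, 0.0827]
tool_rot: [0.0, 0.998, -0.063, 0.0]
ft_force: [-0.1, -0.5, 5.8]
width: 0.305
grip_force: 44.7
```

It's on the floor of the cell. I'll open slowly to 50%, then rise.

arm_command([
  {"claw":30,"slide":[0,0,-0.0004],"rot":[0,0,0]},
  {"claw":32,"slide":[0,0,-0.0004],"rot":[0,0,0]},
  {"claw":34,"slide":[0,0,-0.0004],"rot":[0,0,0]},
  {"claw":37,"slide":[0,0,-0.0004],"rot":[0,0,0]},
  {"claw":41,"slide":[0,0,-0.0004],"rot":[0,0,0]},
  {"claw":45,"slide":[0,0,-0.0004],"rot":[0,0,0]},
  {"claw":49,"slide":[0,0,-0.0004],"rot":[0,0,0]},
  {"claw":50,"slide":[0,0,-0.0004],"rot":[0,0,0]},
  {"claw":50,"slide":[0,0,-0.0004],"rot":[0,0,0]},
  {"claw":50,"slide":[0,0,-0.0004],"rot":[0,0,0]},
])

```text
t: 37.47
ee_pos: [0.564, -0.425, 0.0826]
tool_rot: [-0.0, 0.998, -0.063, -0.0]
ft_force: [-0.4, 0.8, 0.2]
width: 0.494
grip_force: 0.0
```

arm_command([
  {"claw":50,"slide":[0,0,-0.006],"rot":[0,0,0]},
  {"claw":50,"slide":[0,0,-0.018],"rot":[0,0,0]},
  {"claw":50,"slide":[0,0,-0.035],"rot":[0,0,0]},
  {"claw":50,"slide":[0,0,-0.055],"rot":[0,0,0]},
  {"claw":50,"slide":[0,0,-0.075],"rot":[0,0,0]},
  {"claw":50,"slide":[0,0,-0.095],"rot":[0,0,0]},
  {"claw":50,"slide":[0,0,-0.11],"rot":[0,0,0]},
  {"claw":50,"slide":[0,0,-0.12],"rot":[0,0,0]},
  {"claw":50,"slide":[0,0,-0.125],"rot":[0,0,0]},
  {"claw":50,"slide":[0,0,-0.125],"rot":[0,0,0]},
])

```text
t: 38.3
ee_pos: [0.5642, -0.4252, 0.2088]
tool_rot: [0.0, 0.998, -0.063, 0.001]
ft_force: [0.4, 0.5, -0.4]
width: 0.501
grip_force: 0.0
```

Run:
```python
from h import *
st()
p,d=ctrl.get_image("scene"); crop(p,210,110,450,290,3.3,"pics/l.png")
```

```text
t 38.3 p [ 0.5642 -0.4252  0.2088] psi -7.2 w 0.501 g 0.0 f [ 0.4  0.5 -0.4] j [ 0.55  0.98  0.16  0.92 -0.14  1.25 -1.01]
```

View pics/l.png

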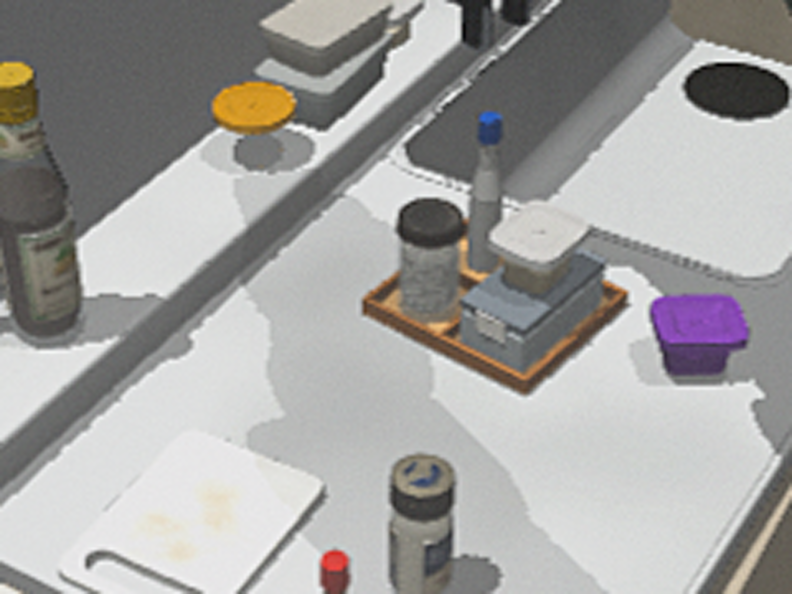

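The picture shows everything in place. The long box is in its bay with the small box centred on it (540,240). The wide jar (430,260) and tall bottle (487,190) stand upright in their cells, and the slim jar, short bottle and board are undisturbed. The gripper is clear, so I'll hand in.

```bash
python3 -c "
from bench import ctrl
print(ctrl.job_done())"
```

```text
the job is handed in; nothing more can be done
None
```

The caddy is packed as asked, in the order given, and the job was handed in at about 38 s of the 120 s allowed; no verdict came back at hand-in.

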